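# Right the fallen creamer tin on the condiment carousel and present it

## Robot

A 6-joint arm with a two-finger parallel gripper is mounted at the origin on a cart in front of the work surface, level with it; the furniture and walls round the work are solid. World frame = base frame: x ahead of the robot, y to its left, z up, the work surface at z = 0. Lengths are in m, angles in degrees, forces in N, time in s.
With the tool pointing down it reaches from about 0.275 to 0.725 m from the base axis. Payload 5.6 kg.
Tool frame: the origin (TCP) lies on the centre line of the jaws, within the pads' length; the fingertips stand 14 mm ahead of it and the grasp point (between the pads) lies 5 mm behind it (finger_overhang is the distance from the TCP to the fingertips, in m); z points along the fingers, y is the direction in which the jaws open and shut (so a half turn about z gives the same grasp; the last joint's range is limited). The gripper opens to 85 mm and grips with 20 to 120 N. Pads are 22 mm wide; open, the fingers measure 114 mm over their backs; the gripper's body (76 mm by 85 mm) begins 54 mm behind the grasp point. The pads swing forward as they close: fully open they stand 13 mm farther back than shut.
Start: joints at [-57.319, 14.616, 6.199, 0, -81.583, -16.306], TCP at [0.155, -0.528, 0.245] pointing down, gripper open.
Joint ranges: [-168.99, 168.99], [-69.2, 112.95], [-62.41, 85.93], [-164.36, 98.24], [-168.68, -3.75], [-174.98, 174.98]. Speed limits (degrees/s): [147.25, 147.25, 180, 180, 180, 180].

## Interface

Orientations are given as a 3x3 rotation matrix whose columns are the frame's x, y, z axes.
In Python, from station import get_state, read_camera, sign_off, finger_overhang gives the robot as it stands.
- The arm moves only by the tool carry_out, never from a script. Its argument "series" is a list that holds one entry, the list of rows, each a list of 4 numbers: the shift along the tool's x, y, z in mm, then the turn about the tool's z in degrees. In form: [[[tx, ty, tz, yaw], ...]]. A call has 1 to 20 rows; each row shifts and turns the pose as measured when the row begins, along the tool's axes as they then stand; what a row does not reach is not made up. A row lasts 1/12 s, in which the tool goes at most 41.7 mm and 7.16 degrees, less where a joint would pass 70% of its speed; a pose out of reach is approached as far as the arm can. A call with a gripper value outside its range is refused whole. "grip" is the finger opening in mm, from 0 to 85.4, set as the call begins (left out, the last holds). The fingers move at their own pace and stop on an object; "newtons" is the grip in N (left out, the last holds). Time passes only in rows, so rows that do not move let the fingers close. It gives the time, the measured TCP pose, the force and the opening at its end, in the units of the state.
- get_state(): the state, without advancing time (a new reading comes with each control period).
- read_camera(name): name is "scene" or "top"; returns a dict with "img" (420x560x3 uint8, blue, green, red), "mtx" (3x3 intrinsics, pixels), "distortion" ([k1, k2, p1, p2, k3] as OpenCV has them; the pictures are not rectified), "position" and "orientation" of the camera in the world. Camera axes: x right, y down, z forward; pixel columns grow to the right and rows downward; lengths in m; the calibration is good to about 2 mm. A picture is of the moment at which its call begins. There is no depth.
- sign_off(): hands the job in, once; it reports no verdict.
The state is a dict: "time": time; "joints": joint angles; "dq": joint speeds; "joint_torque": joint torques, N m; "ee_pos": TCP position; "tool_rot": TCP orientation; "contact_force": force on the tool from outside, world axes, zero at the start; "torque": the same for the moment, N m; "grip_width": finger opening in m.
Only numpy, scipy, OpenCV 4.12 (cv2) and the standard library are available. Lean on these libraries where they do the work, as an engineer would, in place of code of your own. Each camera call takes 0.05 s, during which the arm holds its last target.

## Task

The creamer tin with the blue lid has fallen over on the counter: stand it upright in the empty cup of the condiment carousel and let go of it. Then take the carousel's black bar handle and turn the carousel until the tin stands at the front, in line with the red mark on the base. Finish still gripping the handle, holding the carousel still there; do not shift or knock over the mugs and bowls round about, and do not tip the tin over again.

Things in the scene. Friction and masses are not known exactly. Their poses are not given: they have to be found in the camera images.
- tin: creamer tin, white and blue with a dark blue lid, round, 52 mm diameter (lid 55 mm), 82 mm long, about 0.2 kg, loose, at first lying on its side on the counter right of the carousel. Origin at the centre of its foot (underside); its z axis runs from foot to lid, so it points up when the tin stands upright.
- carousel: fixed base of the condiment carousel, a dark disc 224 mm across and 18 mm high. Origin on the turning axis at counter level; -x of its frame points to the red front mark. It carries a wooden turntable 272 mm across, top 30 mm above the counter, with four steel cups 90 degrees apart at 90 mm radius, three of them occupied, and a centre post with the bar handle.
- front_mark (a point): the outer part of the red mark on the base, a red tab 22 mm wide that sticks out from under the turntable's edge, 145 mm from the turning axis; the front of the carousel.
- empty_cup (a point): centre of the inner floor of the empty steel cup, 90 mm from the turning axis, 32 mm above the counter. The cup is round, about 62 mm inside, its rim 12 mm above this point. It moves with the turntable.
- turntable (a joint): angle of the turntable in rad: 0 when the empty cup is in line with the red mark (at the front), positive when turned clockwise seen from above. It turns freely on light friction (about 0.08 N m) with no stops within 3.1 rad either way and stays where it is left.
- handle_grip (a point): centre of the black bar handle on top of the centre post, on the turning axis, 206 mm above the counter. The bar is level, 74 mm long, 18 mm wide, 28 mm high; it is fixed to the turntable and its length points at the empty cup. Grip it across its 18 mm width from above.
- handle: the same bar handle; origin on the turning axis at the bar's underside, its x axis along the bar, z up.
- blue_mug: blue mug, 85 mm, 96 mm tall, loose, left of the carousel; leave alone. Origin at the centre of its underside.
- stick_bowl: white bowl, 106 mm across, 39 mm tall, loose, behind left of the carousel; leave alone. Origin at the centre of its underside.
- sugar_bowl_1: small glass bowl of sugar cubes, 77 mm across, 54 mm tall, loose, far right; leave alone. Origin at the centre of its underside.
- white_mug: white mug standing upside down, 70 mm, 90 mm tall, loose, left of the carousel; leave alone. Origin at the centre of its underside.
- beaker: steel beaker, 64 mm across, 148 mm tall, fixed in the cup opposite the empty one, its foot 32 mm above the counter. Two glass sugar shakers, 72 mm across, 98 and 121 mm tall, are fixed in the cups on either side of the empty one. Origin at the centre of its underside.

How it is judged (in metres and radians):
On the way, in this order (a step that is already met when the one before it is completed fails the run):
1. the tin stands upright in the empty cup, let go (angle between tin's own z axis and vertical below 0.12 rad and horizontal distance between tin and empty_cup below 0.009 m and distance between tin and empty_cup below 0.011 m and contact force between the fingers and tin below 0.3 N), for 0.2 s.
2. the carousel is turned to the front and gripped by its handle (value of joint turntable between -0.12 and 0.12 rad and contact force between the fingers and handle above 2 N), for 0.2 s.
At the end, for the whole second after the job is handed in: The tin stands upright (within 7 degrees) on the floor of the cup (foot within 9 mm of its centre sideways), untouched; the turntable is within 0.12 rad (7 degrees) of the red mark and still (under 0.05 rad/s); the fingers grip the bar handle with more than 2 N (all of step 1 and all of step 2 and contact force between the arm and tin below 0.3 N and velocity of joint turntable between -0.05 and 0.05 rad/s and linear speed of tin below 0.03 m/s); the arm keeps its last pose, push and grip.
It fails at once if a bystander mug or bowl is shifted by more than 30 mm (distance of any of blue_mug, stick_bowl, sugar_bowl_1, white_mug from where it was at the start of the episode above 0.03 m).
It fails at once if a bystander mug or bowl is tipped over (angle between any of blue_mug, stick_bowl, sugar_bowl_1, white_mug's own z axis and vertical above 0.5 rad).
It fails at once if the tin falls off the counter (height (world z) of tin below -0.05 m).
It also fails if it takes over 61 s, if anything falls off the work surface, if the arm or the gripper's body presses on something with over 40 N, if the wrist force passes 120 N, or if a joint passes its speed limit or range.

## Working session

There is one attempt and no reset: what is moved stays moved. The work goes in short steps, Python scripts to look and compute and a tool call to move; the robot and the scene stay as the last step left them, time stands still between calls to the robot, and variables do not carry over. Pictures are saved under pics/ and viewed, and the job is handed in when it is done.

Besides the shell and the picture viewer there is one more tool, called after ">>>" as name(argument=value, ...), one argument or row to a line, values as JSON. carry_out: Moves the arm, as the interface text tells. Its arguments: {"type":"object","properties":{"series":{"type":"array","items":{"type":"array","items":{"type":"array","items":{"type":"number"}}}},"grip":{"type":"number"},"newtons":{"type":"number"}},"required":["series"]}

```bash
mkdir -p pics; ls; python3 - <<'E'
from station import *
import cv2
s=get_state();print(s)
print(finger_overhang)
for n in("scene","top"):
    c=read_camera(n);cv2.imwrite(f"pics/{n}0.png",c["img"]);print(n,c["mtx"],c["distortion"],c["position"],c["orientation"])
E
```

```text
pics
{'time': 0.0, 'joints': array([-5.73197024e+01,  1.46535339e+01,  6.12767453e+00, -2.81636491e-02,
       -8.15826849e+01, -1.63063332e+01]), 'dq': array([-0.06399495, -0.03537131, -0.03205637,  0.13724715, -0.05737267,
        0.00204472]), 'joint_torque': array([ 2.50845846e-05, -3.86630559e+01,  2.37939030e+01,  5.36537156e+00,
       -6.12899647e-03, -8.03049574e-06]), 'ee_pos': array([ 0.15496726, -0.52720739,  0.24436801]), 'tool_rot': array([[-9.59462565e-01, -2.81835431e-01, -6.13624690e-04],
       [-2.81836091e-01,  9.59460770e-01,  1.85709334e-03],
       [ 6.53541154e-05,  1.95475313e-03, -9.99998087e-01]]), 'contact_force': array([-0.71245514, -1.13344062, -0.32562032]), 'torque': array([ 0.05758081,  0.01380916, -0.02230833]), 'grip_width': 0.08532338812938893}
0.014
scene [[519.66987069   0.         274.45190363]
 [  0.         519.66987069 215.43931418]
 [  0.           0.           1.        ]] [-0.01909794  0.          0.          0.          0.        ] [-0.31000966 -0.96935451  1.5158989 ] [[ 0.73971616 -0.49011189  0.46109689]
 [-0.6728537  -0.548258    0.49666998]
 [ 0.00937619 -0.67764556 -0.7353289 ]]
top [[496.78709845   0.         278.70291731]
 [  0.         496.78709845 221.55623317]
 [  0.           0.           1.        ]] [-0.18235724  0.          0.          0.          0.        ] [ 0.04560244 -0.13241827  1.88490885] [[ 0.18733345 -0.94296257  0.2751868 ]
 [-0.98225761 -0.18231406  0.04394966]
 [ 0.00872754 -0.27853757 -0.96038568]]
```

View pics/scene0.png

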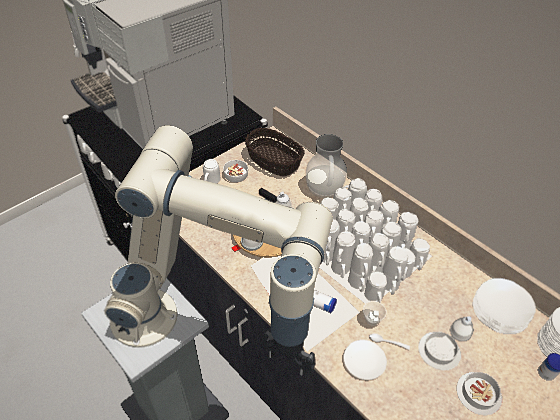

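View pics/top0.png

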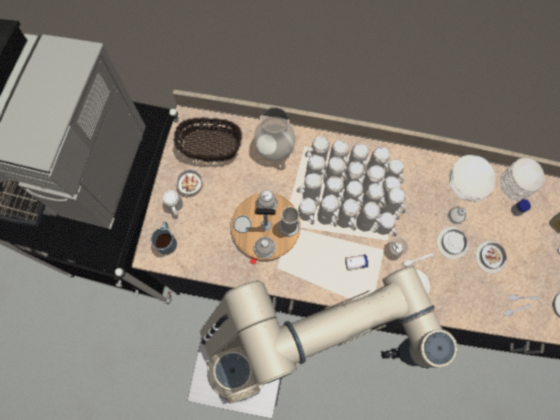

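The top view shows the carousel near (266,225), the red mark at (252,261), the empty cup at about (243,224) and the tin at (357,262). I'll zoom in on both.

```bash
cat > h.py <<'E'
from station import *
import cv2, numpy as np
def ray(c,uv):
    p=cv2.undistortPoints(np.array([[uv]],float),c["mtx"],np.array(c["distortion"]))[0,0]
    return np.array(c["position"]),np.array(c["orientation"])@np.array([p[0],p[1],1])
def onz(c,uv,z):
    o,d=ray(c,uv);return o+d*(z-o[2])/d[2]
def proj(c,P):
    R=np.array(c["orientation"]);r=cv2.Rodrigues(R.T)[0];t=-R.T@np.array(c["position"])
    return cv2.projectPoints(np.array([P],float),r,t,c["mtx"],np.array(c["distortion"]))[0][0,0]
def crop(c,x0,y0,w,h,f,name):
    cv2.imwrite("pics/"+name,cv2.resize(c["img"][y0:y0+h,x0:x0+w],None,fx=f,fy=f,interpolation=cv2.INTER_CUBIC))
E
python3 - <<'E'
from h import *
c=read_camera("top")
crop(c,215,170,110,105,5.5,"carTop.png")
crop(c,325,235,70,50,10,"tinTop.png")
s=read_camera("scene");crop(s,225,170,120,150,4,"sc1.png")
# tin: blue and white
hsv=cv2.cvtColor(c["img"],cv2.COLOR_BGR2HSV)
m=cv2.inRange(hsv,(0,120,100),(8,255,255));ys,xs=np.nonzero(m);k=(abs(xs-252)<15)&(abs(ys-261)<15);print(xs[k].mean(),ys[k].mean(),k.sum(),onz(c,(xs[k].mean(),ys[k].mean()),.01))
E
```

```text
252.90625 260.3125 32 [0.41150183 0.02174018 0.01      ]
```

View pics/carTop.png

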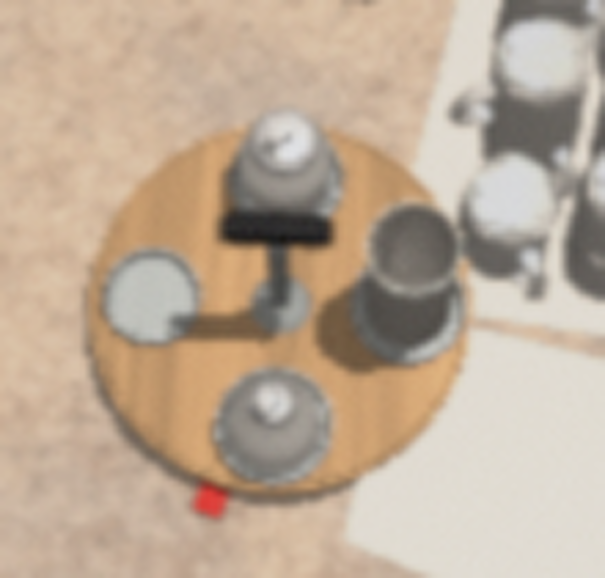

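View pics/tinTop.png

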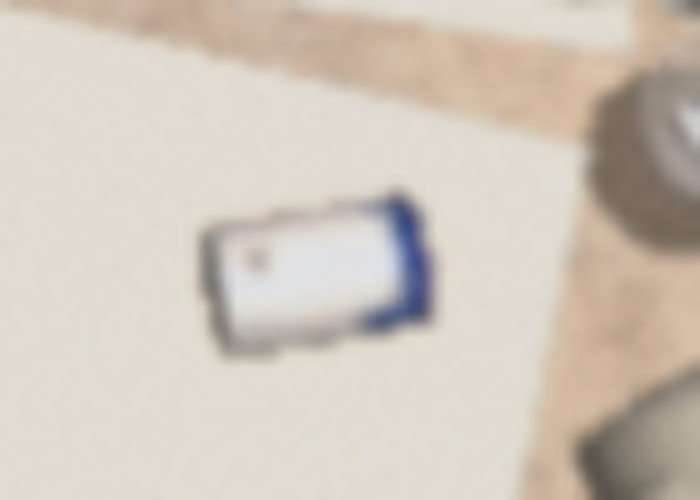

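View pics/sc1.png

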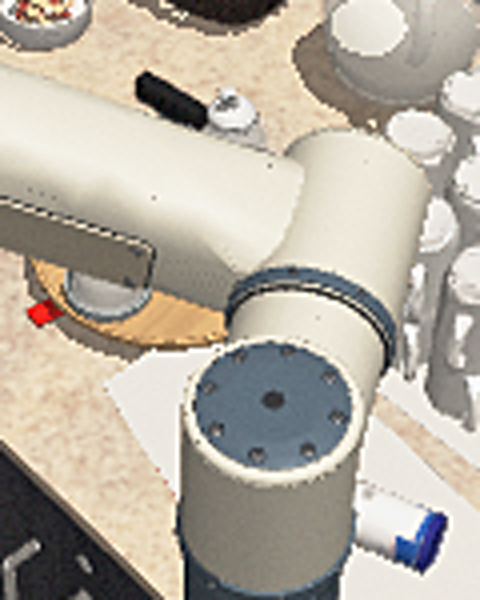

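Only shifts and yaw are available, so the tool always points down. My plan is to pinch the tin by its lid so it swings foot-down, and to push the foot against something if it doesn't swing. First I'll measure the scene.

```bash
python3 - <<'E'
from h import *
c=read_camera("top");img=c["img"];hsv=cv2.cvtColor(img,cv2.COLOR_BGR2HSV)
# wood outline
for lo,hi in (((8,90,90),(22,255,255)),((8,75,80),(22,255,255))):
    m=cv2.inRange(hsv,lo,hi);roi=np.zeros_like(m);roi[185:265,228:303]=255;m&=roi
    cs,_=cv2.findContours(m,cv2.RETR_EXTERNAL,cv2.CHAIN_APPROX_NONE)
    pts=np.vstack(cs);h=cv2.convexHull(np.vstack([k for k in cs if cv2.contourArea(k)>100]))
    W=np.array([onz(c,p[0],.03)[:2] for p in h])
    print("enclosing",cv2.minEnclosingCircle((W*1000).astype(np.float32)))
    A=np.c_[2*W,np.ones(len(W))];s=np.linalg.lstsq(A,(W**2).sum(1),rcond=None)[0];print("fit",s[:2],np.sqrt(s[2]+s[0]**2+s[1]**2))
# handle
m=cv2.inRange(hsv,(0,0,0),(180,255,45));roi=np.zeros_like(m);roi[203:218,250:280]=255;m&=roi
ys,xs=np.nonzero(m);print("handle px",len(xs),xs.mean(),ys.mean())
r=cv2.minAreaRect(np.c_[xs,ys].astype(np.float32));print(r)
print("handle c",onz(c,r[0],.21))
W=np.array([onz(c,p,.21)[:2] for p in np.c_[xs,ys]]);print(W.mean(0),np.degrees(np.arctan2(*np.linalg.svd(W-W.mean(0))[2][0][::-1])))
# cup: rim ellipse at z=.044; center crop px (152,297)/5.5
print("cup rim",onz(c,(215+152/5.5,170+297/5.5),.044))
# tin blue lid
m=cv2.inRange(hsv,(105,90,40),(135,255,255));ys,xs=np.nonzero(m);k=(abs(xs-360)<15)&(abs(ys-262)<15);print("blue",k.sum(),xs[k].mean(),ys[k].mean())
for nm,u,v in(("footTop",205,228),("footBot",225,350),("lidTop",398,192),("lidBot",432,322),("bodyTopLeft",215,230)):
    for z in(.027,.05):print(nm,z,onz(c,(325+u/10,235+v/10),z))
E
```

```text
enclosing ((552.1077270507812, 1.1707186698913574), 136.31289672851562)
fit [0.55272318 0.0019258 ] 0.13404469132026936
enclosing ((551.39453125, 2.7513437271118164), 140.3475341796875)
fit [0.55309269 0.00227159] 0.1363057488521907
handle px 46 264.4782608695652 211.7826086956522
((264.5999755859375, 211.70001220703125), (16.99275779724121, 3.969111204147339), 7.125016689300537)
handle c [ 5.51666771e-01 -9.18854511e-05  2.10000000e-01]
[5.51288146e-01 2.75800441e-04] -83.77587191292778
cup rim [0.53707103 0.08647384 0.044     ]
blue 15 365.26666666666665 261.4
footTop 0.027 [ 0.48445264 -0.32596747  0.027     ]
footTop 0.05 [ 0.47901989 -0.32357143  0.05      ]
footBot 0.027 [ 0.43890182 -0.34085753  0.027     ]
footBot 0.05 [ 0.43403296 -0.33827715  0.05      ]
lidTop 0.027 [ 0.51232715 -0.39748156  0.027     ]
lidTop 0.05 [ 0.50654933 -0.39420021  0.05      ]
lidBot 0.027 [ 0.46431495 -0.41779614  0.027     ]
lidBot 0.05 [ 0.45913149 -0.41426331  0.05      ]
bodyTopLeft 0.027 [ 0.48439494 -0.32988547  0.027     ]
bodyTopLeft 0.05 [ 0.47896291 -0.32744092  0.05      ]
```

```bash
python3 - <<'E'
from h import *
s=read_camera("scene");crop(s,300,280,50,40,14,"tinSc.png")
t=read_camera("top")
f=np.array([.461,-.331,.026]);l=np.array([.489,-.409,.0275])
for c,n in((s,"s"),(t,"t")):
    print(n,proj(c,f),proj(c,l))
    im=cv2.resize(c["img"],None,fx=1,fy=1)
E
```

```text
s [311.70953487 298.20284651] [334.10633503 307.816952  ]
t [345.81655336 263.9907284 ] [366.89275121 260.54828311]
```

View pics/tinSc.png

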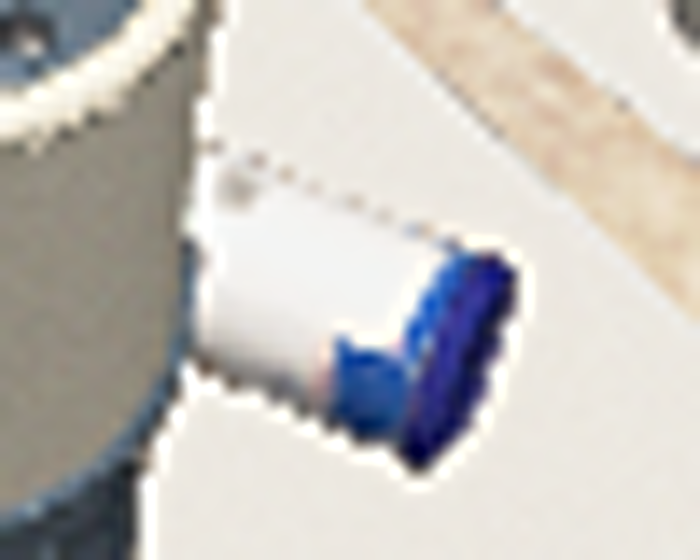

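```bash
python3 - <<'E'
from h import *
s=read_camera("scene")
print(onz(s,(300+476/14,280+365/14),.0275))
S=get_state();print(S["ee_pos"])
R=S["tool_rot"]
tgt=np.array([.490,-.411,.245])+0.012*np.array([.337,-.941,0])
d=R.T@(tgt-S["ee_pos"]);print(tgt,d*1000)
E
```

```text
[ 0.49374796 -0.40403658  0.0275    ]
[ 0.15503824 -0.52761993  0.24515241]
[ 0.494044 -0.422292  0.245   ] [-3.54948913e+02  5.49115820e+00  1.41432344e-01]
```

>>> carry_out(
  series=[
    [[-20,0,0,0],[-35,0,0,0],[-35,0,0,0],[-35,0,0,0],[-35,0,0,0],[-35,0,0,0],[-35,0,0,0],[-35,0,0,0],[-35,0,0,0],[-35,0,0,0],[-20,5,0,0],[0,0,0,0]],
  ],
  grip=85,
  newtons=20,
)

```text
time: 1.4
ee_pos: [0.5086, -0.4179, 0.2437]
tool_rot: [[-0.961, -0.277, -0.001], [-0.277, 0.961, 0.0], [0.001, 0.001, -1.0]]
contact_force: [-0.0, 0.3, -0.8]
grip_width: 0.0849
```

>>> carry_out(
  series=[
    [[0,0,0,-7.1],[0,0,0,-7.1],[0,0,0,-7.1],[0,0,0,-7.1],[0,0,0,-7.1],[0,0,0,-7.1],[0,0,0,-7.1],[0,0,0,-7.1],[0,0,0,-7.1],[0,0,0,-7.1],[0,0,0,-7.1],[0,0,0,-7.1],[0,0,0,-7.1],[0,0,0,0]],
  ],
)

```text
time: 2.57
ee_pos: [0.5057, -0.4187, 0.2413]
tool_rot: [[0.334, -0.942, -0.006], [-0.942, -0.334, 0.002], [-0.004, 0.005, -1.0]]
contact_force: [0.2, -0.5, -0.0]
grip_width: 0.0851
```

```bash
python3 - <<'E'
from h import *
S=get_state();print(S["time"],S["joints"].round(1),S["ee_pos"],S["tool_rot"].round(3),S["grip_width"])
for n in("scene","top"):
    c=read_camera(n);cv2.imwrite(f"pics/{n}1.png",c["img"])
    if n=="top": crop(c,215,170,190,110,4,"t1c.png")
    else: crop(c,200,180,180,140,4,"s1c.png")
E
```

```text
2.5667 [-26.   27.4  24.5   0.  -87.4  45.5] [ 0.50566521 -0.41874812  0.24132908] [[ 0.334 -0.942 -0.006]
 [-0.942 -0.334  0.002]
 [-0.004  0.005 -1.   ]] 0.08514733635961645
```

View pics/s1c.png

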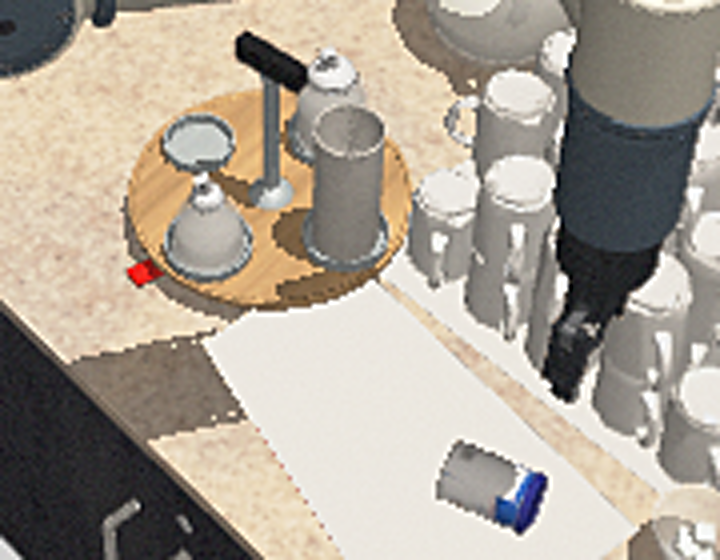

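View pics/t1c.png

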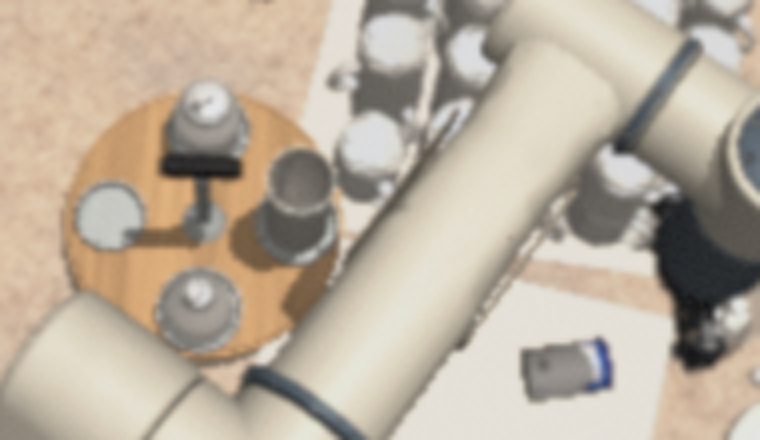

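Both views now show the tin fully: around (320,300) in scene and (357,262) in top. The carousel is also unobstructed. I'll refine both positions.

```bash
python3 - <<'E'
from h import *
res={}
for n,(x0,y0,w,h) in {"scene":(304,286,40,32),"top":(340,248,34,28)}.items():
    c=read_camera(n);sub=c["img"][y0:y0+h,x0:x0+w]
    big=cv2.resize(sub,None,fx=16,fy=16,interpolation=cv2.INTER_CUBIC)
    hsv=cv2.cvtColor(big,cv2.COLOR_BGR2HSV);g=hsv[...,2]
    m=((g<165)|((hsv[...,1]>90)&(hsv[...,0]>95)&(hsv[...,0]<140))).astype(np.uint8)*255
    m=cv2.morphologyEx(m,cv2.MORPH_CLOSE,np.ones((25,25)))
    cs,_=cv2.findContours(m,cv2.RETR_EXTERNAL,cv2.CHAIN_APPROX_NONE)
    k=max(cs,key=cv2.contourArea);cv2.drawContours(big,[k],-1,(0,255,0),1)
    r=cv2.minAreaRect(k);b=cv2.boxPoints(r);cv2.drawContours(big,[b.astype(int)],-1,(0,0,255),1)
    cv2.imwrite(f"pics/seg_{n}.png",big)
    px=b/16-.5+[x0,y0]   
    # model of each short side mid onto z=.027
    print(n,r,[ (p.round(1).tolist()) for p in px])
    for i in range(4):
        q=(px[i]+px[(i+1)%4])/2;print(i,np.linalg.norm(px[i]-px[(i+1)%4]).round(1),q.round(1),onz(c,q,.0265).round(4))
E
```

```text
scene ((302.010498046875, 250.84288024902344), (427.2666015625, 268.09783935546875), 23.80594253540039) [[306.8, 303.5], [313.5, 288.1], [338.0, 298.9], [331.2, 314.2]]
0 16.8 [310.2 295.8] [ 0.4637 -0.3207  0.0265]
1 26.7 [325.8 293.5] [ 0.5101 -0.35    0.0265]
2 16.8 [334.6 306.6] [ 0.4943 -0.4063  0.0265]
3 26.7 [319.  308.8] [ 0.4489 -0.3775  0.0265]
top ((267.66558837890625, 232.0574188232422), (220.49569702148438, 367.5327453613281), 81.1016845703125) [[343.8, 257.0], [366.5, 253.4], [368.6, 267.0], [345.9, 270.6]]
0 23.0 [355.2 255.2] [ 0.5016 -0.3613  0.0265]
1 13.8 [367.6 260.2] [ 0.491  -0.4116  0.0265]
2 23.0 [357.3 268.8] [ 0.4505 -0.3773  0.0265]
3 13.8 [344.9 263.8] [ 0.461  -0.3273  0.0265]
```

View pics/seg_scene.png

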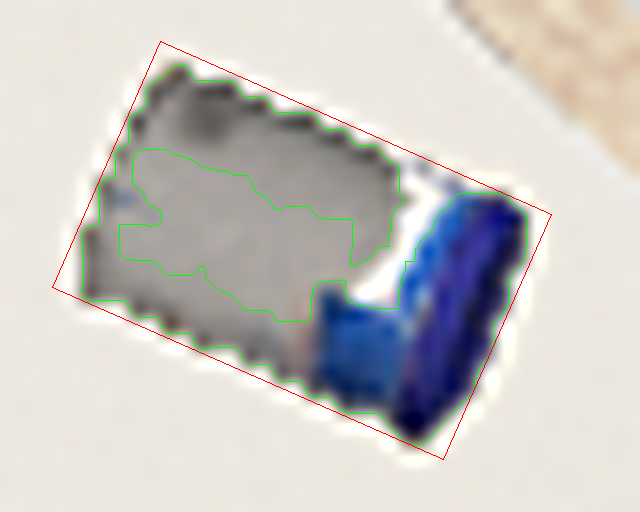

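View pics/seg_top.png

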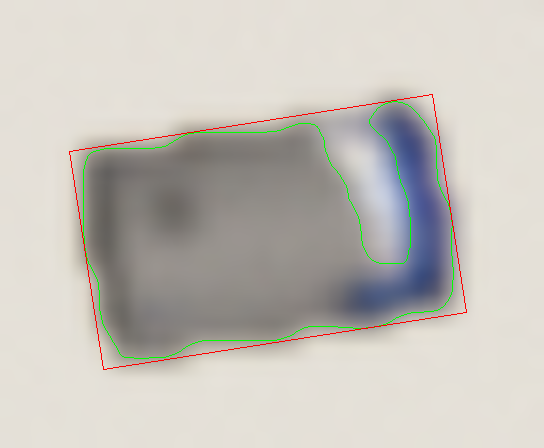

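```bash
python3 - <<'E'
from h import *
t=read_camera("top")
for q in((388,222),(366,217),(397,250)):print(q,onz(t,q,.09),onz(t,q,.0))
S=get_state();R=S["tool_rot"];print(R.T@(np.array([.4923,-.4094,.1])-S["ee_pos"])*1000)
E
```

```text
(388, 222) [ 0.6370887  -0.45870926  0.09      ] [ 0.6667469  -0.47507008  0.        ]
(366, 217) [ 0.64059199 -0.37260757  0.09      ] [ 0.67042585 -0.3846511   0.        ]
(397, 250) [ 0.53503242 -0.50663394  0.09      ] [ 5.59573332e-01 -5.25397790e-01  2.22044605e-16]
[-12.5981964    9.27668771 141.41249024]
```

>>> carry_out(
  series=[
    [[-12.6,9.3,20,0],[0,0,35,0],[0,0,35,0],[0,0,35,0],[0,0,16,0],[0,0,0,0]],
  ],
)

```text
time: 3.32
ee_pos: [0.4934, -0.4107, 0.0987]
tool_rot: [[0.316, -0.949, 0.002], [-0.949, -0.316, -0.003], [0.003, -0.001, -1.0]]
contact_force: [1.4, 1.4, 0.1]
grip_width: 0.0853
```

```bash
python3 - <<'E'
from h import *
S=get_state();R=S["tool_rot"];print(S["ee_pos"],R.T@(np.array([.4923,-.4094,.021])-S["ee_pos"])*1000)
for n in("scene","top"):
    c=read_camera(n)
    if n=="top": crop(c,320,230,70,60,8,"t2c.png")
    else: crop(c,290,260,70,70,8,"s2c.png")
E
```

```text
[ 0.49336432 -0.41066482  0.09870502] [-1.79319638  0.69822845 77.69877945]
```

View pics/s2c.png

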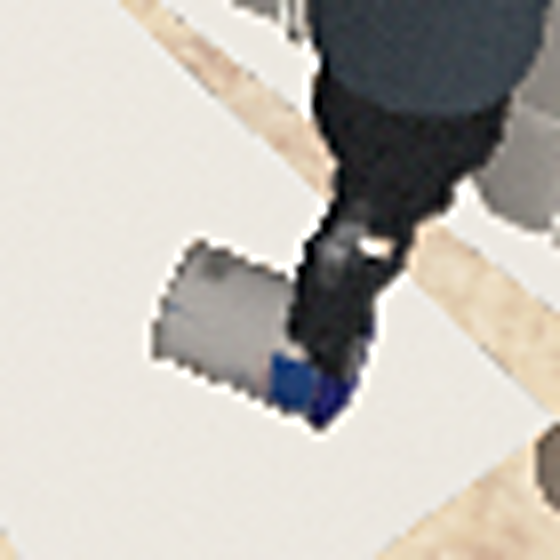

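View pics/t2c.png

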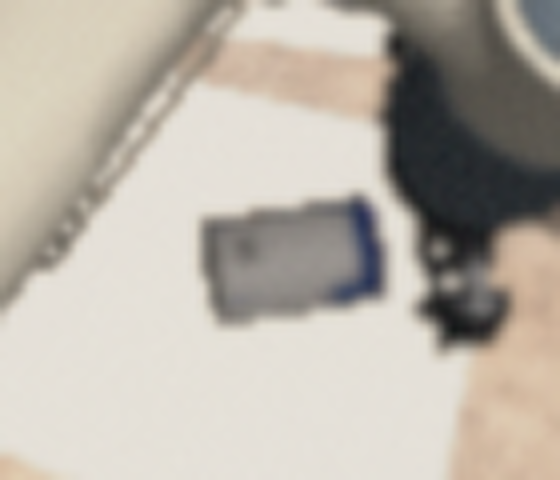

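>>> carry_out(
  series=[
    [[-1.8,0.7,20,-1.2],[0,0,25,0],[0,0,20,0],[0,0,10,0],[0,0,0,0]],
  ],
)

```text
time: 3.83
ee_pos: [0.502, -0.4165, 0.0382]
tool_rot: [[0.337, -0.941, 0.025], [-0.941, -0.337, -0.02], [0.027, -0.017, -1.0]]
contact_force: [-0.3, -0.6, 0.2]
grip_width: 0.085
```

```bash
python3 - <<'E'
from h import *
S=get_state();R=S["tool_rot"];print(S["ee_pos"],S["contact_force"],R.T@(np.array([.4923,-.4094,.021])-S["ee_pos"])*1000)
for n in("scene","top"):
    c=read_camera(n)
    if n=="top": crop(c,330,240,50,40,10,"t3c.png")
    else: crop(c,290,270,60,50,10,"s3c.png")
E
```

```text
[ 0.50204756 -0.41647036  0.03817139] [-0.34139572 -0.64428506  0.18527449] [-10.39599487   7.07505228  16.78476365]
```

View pics/s3c.png

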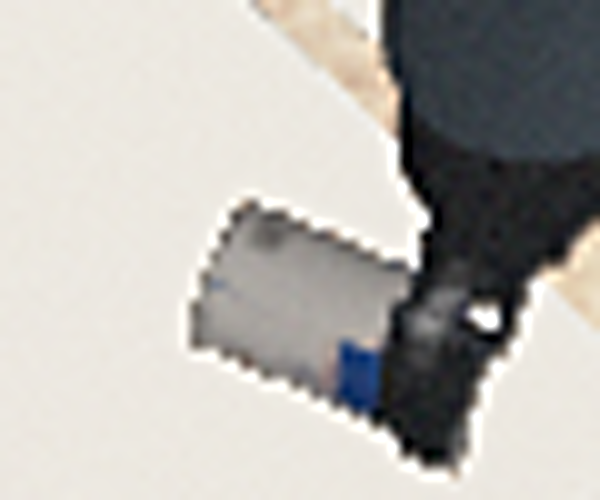

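View pics/t3c.png

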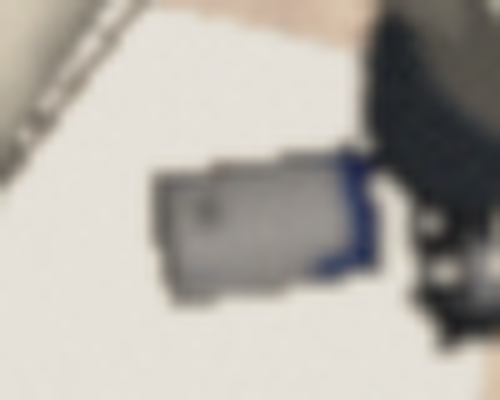

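>>> carry_out(
  series=[
    [[-5,3.5,4,0],[-4,3,5,0],[-2,0.5,4,0],[0,0,2,0],[0,0,0,0],[0,0,0,0]],
  ],
)

```text
time: 4.43
ee_pos: [0.4948, -0.4104, 0.0297]
tool_rot: [[0.337, -0.941, 0.035], [-0.941, -0.338, -0.027], [0.037, -0.024, -0.999]]
contact_force: [0.1, 0.3, 0.6]
grip_width: 0.085
```

```bash
python3 - <<'E'
from h import *
S=get_state();R=S["tool_rot"];print(S["ee_pos"],S["contact_force"],R[:,2],R.T@(np.array([.4923,-.4094,.021])-S["ee_pos"])*1000)
for n in("scene","top"):
    c=read_camera(n)
    if n=="top": crop(c,330,240,50,40,10,"t4c.png")
    else: crop(c,290,270,60,50,10,"s4c.png")
E
```

```text
[ 0.49479744 -0.41041677  0.02974407] [0.0623411  0.28659125 0.59605425] [ 0.03517989 -0.02683452 -0.99902066] [-2.12334807  2.21597783  8.62036378]
```

View pics/s4c.png

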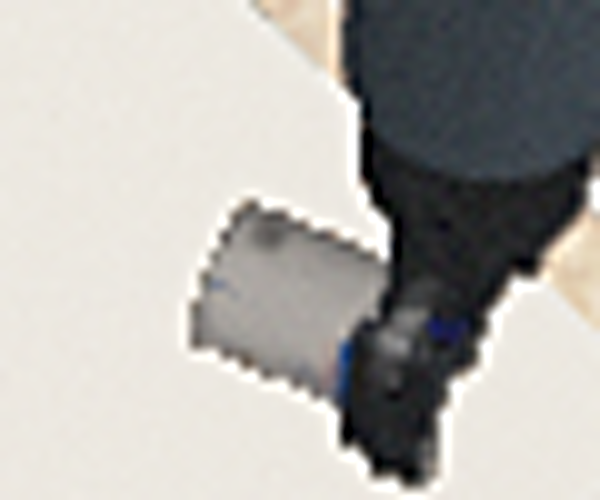

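View pics/t4c.png

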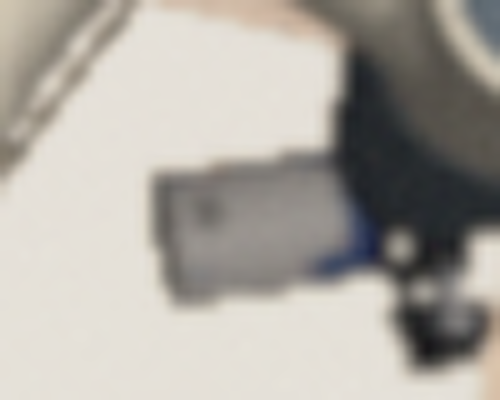

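>>> carry_out(
  series=[
    [[-2,2,5,0],[-1,1,5,0],[0,0,3,0],[0,0,0,0]],
  ],
)

```text
time: 4.87
ee_pos: [0.4914, -0.4091, 0.0153]
tool_rot: [[0.337, -0.941, 0.036], [-0.941, -0.338, -0.027], [0.037, -0.024, -0.999]]
contact_force: [-0.0, 1.5, -0.4]
grip_width: 0.0851
```

```bash
python3 - <<'E'
from h import *
S=get_state();R=S["tool_rot"];print(S["ee_pos"],S["contact_force"],R[:,2],R.T@(np.array([.4923,-.4094,.021])-S["ee_pos"])*1000)
E
```

```text
[ 0.49141992 -0.40907302  0.01533976] [-0.03260526  1.50822324 -0.40621921] [ 0.03570706 -0.02701639 -0.99899706] [ 0.81638742 -0.85607922 -5.61430842]
```

>>> carry_out(
  series=[
    [[1,-1,-6,0],[0,0,0,0],[0,0,0,0]],
  ],
)

```text
time: 5.12
ee_pos: [0.4923, -0.4095, 0.0212]
tool_rot: [[0.337, -0.941, 0.034], [-0.941, -0.338, -0.027], [0.037, -0.023, -0.999]]
contact_force: [-0.7, -0.3, -1.1]
grip_width: 0.0847
```

>>> carry_out(
  series=[
    [[0,0,0,0],[0,0,0,0],[0,0,0,0],[0,0,0,0],[0,0,0,0],[0,0,0,0],[0,0,0,0],[0,0,0,0],[0,0,0,0],[0,0,0,0]],
  ],
  grip=40,
  newtons=20,
)

```text
time: 5.95
ee_pos: [0.4929, -0.4098, 0.0223]
tool_rot: [[0.337, -0.941, 0.036], [-0.941, -0.338, -0.028], [0.038, -0.025, -0.999]]
contact_force: [-0.2, 1.1, 0.1]
grip_width: 0.0536
```

>>> carry_out(
  series=[
    [[0,0,-10,0],[0,0,-20,0],[0,0,-25,0],[0,0,-25,0],[0,0,-25,0],[0,0,-25,0],[0,0,-10,0],[0,0,0,0]],
  ],
)

```text
time: 6.62
ee_pos: [0.4841, -0.4037, 0.167]
tool_rot: [[0.336, -0.941, 0.026], [-0.941, -0.337, -0.021], [0.028, -0.018, -0.999]]
contact_force: [0.8, -0.5, -2.7]
grip_width: 0.0532
```

```bash
python3 - <<'E'
from h import *
S=get_state();R=S["tool_rot"];print(S["ee_pos"],S["contact_force"],R[:,2],S["grip_width"])
for n in("scene","top"):
    c=read_camera(n)
    if n=="top": crop(c,320,220,80,70,8,"t5c.png")
    else: crop(c,280,240,90,80,7,"s5c.png")
E
```

```text
[ 0.48412211 -0.40370393  0.16704251] [ 0.82411586 -0.53109319 -2.74452165] [ 0.02642671 -0.02068236 -0.99943678] 0.05323534448253879
```

View pics/s5c.png

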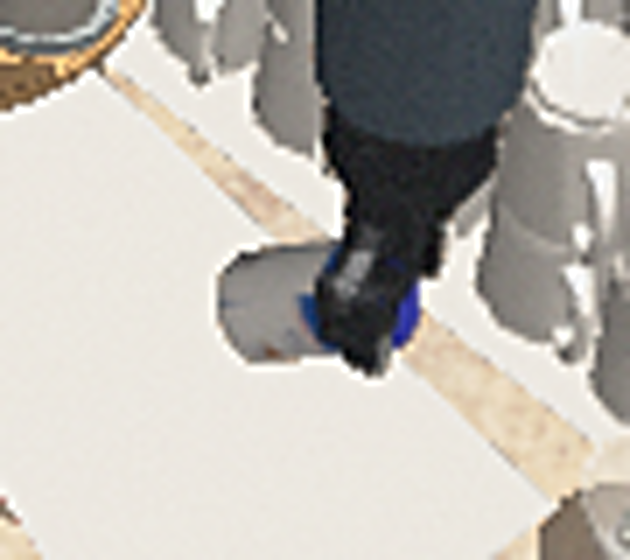

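View pics/t5c.png

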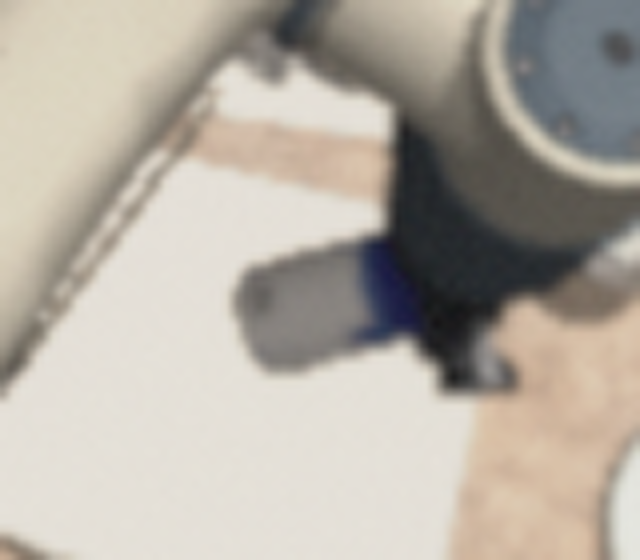

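The tin has sagged foot-down by roughly 25–30° while being held. A vertical shake should make it slip further.

>>> carry_out(
  series=[
    [[0,0,30,0],[0,0,-40,0],[0,0,30,0],[0,0,-40,0],[0,0,30,0],[0,0,-40,0],[0,0,30,0],[0,0,-40,0],[0,0,0,0],[0,0,0,0]],
  ],
)

```text
time: 7.55
ee_pos: [0.4256, -0.3726, 0.1553]
tool_rot: [[0.324, -0.933, -0.156], [-0.937, -0.339, 0.08], [-0.128, 0.121, -0.984]]
contact_force: [-1.0, 1.0, -5.2]
grip_width: 0.0536
```

```bash
cat > look.py <<'E'
from h import *
import sys
k=sys.argv[1]
S=get_state();R=S["tool_rot"];print(S["time"],S["ee_pos"].round(4),S["contact_force"].round(1),R.round(3).tolist(),S["grip_width"].round(4),S["joints"].round(1))
P=S["ee_pos"]
ims=[]
for n in("scene","top"):
    c=read_camera(n);u,v=proj(c,P).astype(int);x0=max(0,min(560-70,u-40));y0=max(0,min(420-80,v-40))
    print(n,"origin",x0,y0)
    ims.append(cv2.resize(c["img"][y0:y0+80,x0:x0+70],None,fx=5.6,fy=5.6,interpolation=cv2.INTER_CUBIC))
cv2.imwrite(f"pics/l{k}.png",np.hstack(ims))
E
python3 look.py 6
```

```text
Traceback (most recent call last):
  File "look.py", line 4, in <module>
    S=get_state();R=S["tool_rot"];print(S["time"],S["ee_pos"].round(4),S["contact_force"].round(1),R.round(3).tolist(),S["grip_width"].round(4),S["joints"].round(1))
                                                                                                                       ^^^^^^^^^^^^^^^^^^^^^
AttributeError: 'float' object has no attribute 'round'
```

```bash
sed -i 's/S\["grip_width"\].round(4)/round(float(S["grip_width"]),4)/' look.py; python3 look.py 6
```

```text
7.55 [ 0.4256 -0.3726  0.1553] [-1.   1.  -5.2] [[0.324, -0.933, -0.156], [-0.937, -0.339, 0.08], [-0.128, 0.121, -0.984]] 0.0536 [-25.6  25.4   8.1  -0.3 -82.7  45.1]
scene origin 275 249
top origin 320 228
```

View pics/l6.png

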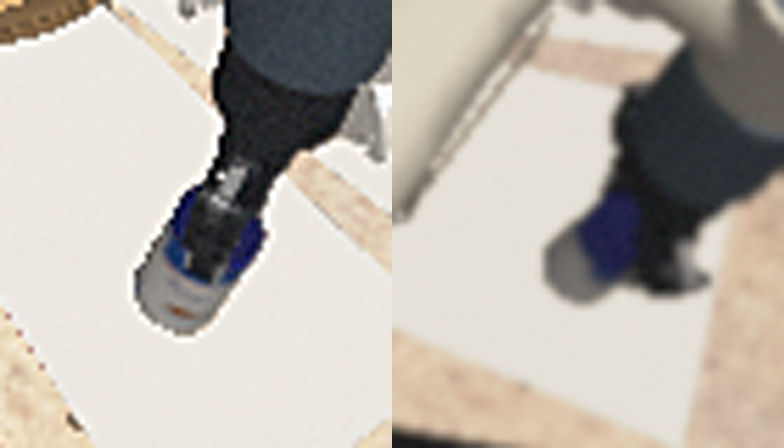

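The shake worked: the tin now hangs nearly foot-down (foot near (185,310) in the left half of the picture). It also tilted the tool by about 10°, though. I'll test which motions take that tilt out.

>>> carry_out(
  series=[
    [[17,-9.5,0,0],[17,-9.5,0,0],[17,-9.5,0,0],[0,0,0,0],[0,0,0,0]],
  ],
)

```text
time: 8.07
ee_pos: [0.4795, -0.4181, 0.1531]
tool_rot: [[0.328, -0.935, -0.135], [-0.939, -0.339, 0.065], [-0.107, 0.106, -0.989]]
contact_force: [-1.0, 0.4, -2.3]
grip_width: 0.0532
```

```bash
cat > st.py <<'E'
from h import *
S=get_state();R=S["tool_rot"];q=S["joints"]
print(round(S["time"],2),S["ee_pos"].round(4),S["contact_force"].round(1),"z",R[:,2].round(3),"x",R[:,0].round(3),round(float(S["grip_width"]),4),q.round(2),"tilt",round(q[4]+90-q[1]+q[2],2))
E
python3 st.py
```

```text
8.07 [ 0.4795 -0.4181  0.1531] [-1.   0.4 -2.3] z [-0.135  0.065 -0.989] x [ 0.328 -0.939 -0.107] 0.0532 [-26.94  32.38  19.24   0.18 -85.5   46.52] tilt -8.65
```

>>> carry_out(
  series=[
    [[0,0,-8,0],[0,0,-8,0],[0,0,-8,0],[0,0,-8,0],[0,0,-8,0],[0,0,-8,0],[0,0,-8,0],[0,0,-8,0],[0,0,0,0],[0,0,0,0]],
  ],
)

```text
time: 8.9
ee_pos: [0.49, -0.4229, 0.2285]
tool_rot: [[0.33, -0.935, -0.127], [-0.939, -0.339, 0.06], [-0.099, 0.099, -0.99]]
contact_force: [0.3, -0.8, -2.6]
grip_width: 0.053
```

```bash
python3 st.py
```

```text
8.9 [ 0.49   -0.4229  0.2285] [ 0.3 -0.8 -2.6] z [-0.127  0.06  -0.99 ] x [ 0.33  -0.939 -0.099] 0.053 [-26.87  32.09  29.69   0.22 -95.66  46.52] tilt -8.07
```

>>> carry_out(
  series=[
    [[0,0,35,0],[0,0,0,0],[0,0,35,0],[0,0,0,0],[0,0,0,0]],
  ],
)

```text
time: 9.32
ee_pos: [0.4774, -0.4175, 0.1607]
tool_rot: [[0.329, -0.934, -0.138], [-0.938, -0.34, 0.064], [-0.107, 0.109, -0.988]]
contact_force: [0.3, -0.8, 0.5]
grip_width: 0.0529
```

```bash
python3 st.py
```

```text
9.32 [ 0.4774 -0.4175  0.1607] [ 0.3 -0.8  0.5] z [-0.138  0.064 -0.988] x [ 0.329 -0.938 -0.107] 0.0529 [-26.91  32.    19.63   0.31 -86.38  46.52] tilt -8.75
```

>>> carry_out(
  series=[
    [[0,0,-30,0],[0,0,30,0],[0,0,-30,0],[0,0,30,0],[0,0,0,0],[0,0,0,0]],
  ],
)

```text
time: 9.82
ee_pos: [0.4634, -0.4127, 0.1646]
tool_rot: [[0.325, -0.927, -0.186], [-0.936, -0.344, 0.081], [-0.139, 0.147, -0.979]]
contact_force: [-0.3, -1.4, -0.7]
grip_width: 0.0533
```

```bash
python3 st.py
```

```text
9.82 [ 0.4634 -0.4127  0.1646] [-0.3 -1.4 -0.7] z [-0.186  0.081 -0.979] x [ 0.325 -0.936 -0.139] 0.0533 [-26.89  32.3   20.1    0.68 -89.47  46.55] tilt -11.66
```

>>> carry_out(
  series=[
    [[17,-9.5,0,0],[-17,9.5,0,0],[17,-9.5,0,0],[-17,9.5,0,0],[0,0,0,0],[0,0,0,0]],
  ],
)

```text
time: 10.32
ee_pos: [0.4753, -0.4199, 0.1654]
tool_rot: [[0.326, -0.928, -0.182], [-0.936, -0.344, 0.075], [-0.132, 0.146, -0.98]]
contact_force: [-0.5, 1.7, -3.5]
grip_width: 0.0532
```

```bash
python3 look.py 7; python3 st.py
```

```text
10.3167 [ 0.4753 -0.4199  0.1654] [-0.5  1.7 -3.5] [[0.326, -0.928, -0.182], [-0.936, -0.344, 0.075], [-0.132, 0.146, -0.98]] 0.0532 [-26.9  33.6  22.5   0.9 -90.2  46.5]
scene origin 297 248
top origin 336 216
10.42 [ 0.4753 -0.4202  0.1675] [-0.4 -0.7 -2.5] z [-0.179  0.073 -0.981] x [ 0.326 -0.936 -0.129] 0.0535 [-26.87  33.45  22.51   0.92 -90.18  46.54] tilt -11.12
```

View pics/l7.png

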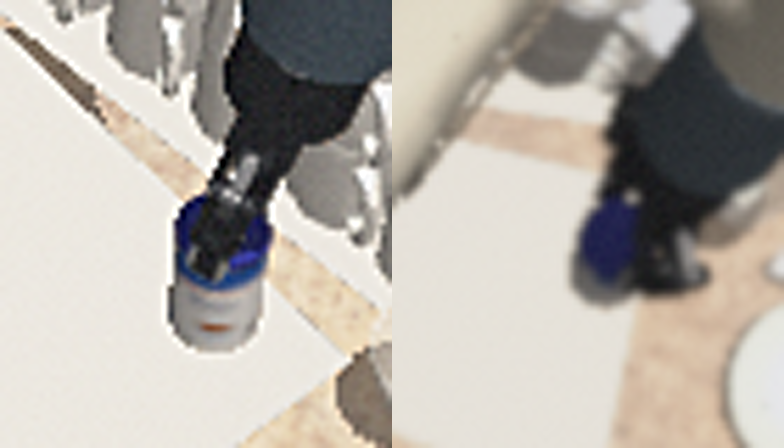

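The tin now hangs nearly vertical, gripped by the lid. The tool itself is still tilted about 11° toward the base, so I'll look for a motion that drifts the other way.

>>> carry_out(
  series=[
    [[0,0,-20,0],[0,0,-20,0],[0,0,20,0],[0,0,20,0],[0,0,0,0],[0,0,0,0]],
  ],
)

```text
time: 10.92
ee_pos: [0.4835, -0.4258, 0.1873]
tool_rot: [[0.33, -0.932, -0.148], [-0.939, -0.341, 0.053], [-0.1, 0.121, -0.988]]
contact_force: [-0.1, -1.0, -1.4]
grip_width: 0.0532
```

```bash
python3 st.py
```

```text
10.92 [ 0.4835 -0.4258  0.1873] [-0.1 -1.  -1.4] z [-0.148  0.053 -0.988] x [ 0.33  -0.939 -0.1  ] 0.0532 [-26.89  32.69  24.33   1.11 -90.62  46.54] tilt -8.99
```

>>> carry_out(
  series=[
    [[-31,17,0,0],[31,-17,0,0],[-31,17,0,0],[31,-17,0,0],[0,0,0,0],[0,0,0,0]],
  ],
)

```text
time: 11.42
ee_pos: [0.453, -0.4115, 0.1309]
tool_rot: [[0.308, -0.907, -0.286], [-0.927, -0.353, 0.123], [-0.213, 0.227, -0.95]]
contact_force: [1.4, -1.4, -0.8]
grip_width: 0.0531
```

```bash
python3 st.py
```

```text
11.42 [ 0.453  -0.4115  0.1309] [ 1.4 -1.4 -0.8] z [-0.286  0.123 -0.95 ] x [ 0.308 -0.927 -0.213] 0.0531 [-26.97  36.73  21.27   1.14 -92.65  46.64] tilt -18.11
```

Two rows up followed by two rows down gives a positive drift. I'll use that, slightly larger.

>>> carry_out(
  series=[
    [[0,0,-30,0],[0,0,-30,0],[0,0,30,0],[0,0,30,0],[0,0,0,0],[0,0,0,0]],
  ],
)

```text
time: 11.92
ee_pos: [0.4632, -0.4185, 0.1487]
tool_rot: [[0.314, -0.914, -0.258], [-0.931, -0.35, 0.103], [-0.184, 0.207, -0.961]]
contact_force: [-1.1, -1.4, -1.1]
grip_width: 0.0532
```

```bash
python3 st.py
```

```text
11.92 [ 0.4632 -0.4185  0.1487] [-1.1 -1.4 -1.1] z [-0.258  0.103 -0.961] x [ 0.314 -0.931 -0.184] 0.0532 [-26.96  36.16  23.31   1.41 -93.2   46.64] tilt -16.05
```

>>> carry_out(
  series=[
    [[26,-14,0,0],[26,-14,0,0],[-26,14,0,0],[-26,14,0,0],[0,0,0,0],[0,0,0,0]],
  ],
)

```text
time: 12.42
ee_pos: [0.4737, -0.4254, 0.1437]
tool_rot: [[0.314, -0.912, -0.262], [-0.931, -0.35, 0.101], [-0.184, 0.212, -0.96]]
contact_force: [-0.5, 0.1, -1.8]
grip_width: 0.0537
```

```bash
python3 st.py
```

```text
12.42 [ 0.4737 -0.4254  0.1437] [-0.5  0.1 -1.8] z [-0.262  0.101 -0.96 ] x [ 0.314 -0.931 -0.184] 0.0537 [-26.96  37.89  25.55   1.66 -93.89  46.65] tilt -16.23
```

>>> carry_out(
  series=[
    [[0,0,-30,0],[0,0,-30,0],[0,0,30,0],[0,0,30,0],[0,0,0,0],[0,0,-30,0],[0,0,-30,0],[0,0,30,0],[0,0,30,0],[0,0,0,0],[0,0,-30,0],[0,0,-30,0],[0,0,30,0],[0,0,30,0],[0,0,0,0]],
  ],
)

```text
time: 13.67
ee_pos: [0.4898, -0.4397, 0.2086]
tool_rot: [[0.325, -0.925, -0.196], [-0.939, -0.34, 0.049], [-0.112, 0.168, -0.979]]
contact_force: [-0.5, 0.8, -3.4]
grip_width: 0.0532
```

```bash
python3 st.py; python3 look.py 8
```

```text
13.67 [ 0.4898 -0.4397  0.2086] [-0.5  0.8 -3.4] z [-0.196  0.049 -0.979] x [ 0.325 -0.939 -0.112] 0.0532 [-26.95  35.75  31.71   2.6  -97.33  46.67] tilt -11.37
13.6667 [ 0.4898 -0.4397  0.2086] [-0.5  0.8 -3.4] [[0.325, -0.925, -0.196], [-0.939, -0.34, 0.049], [-0.112, 0.168, -0.979]] 0.0532 [-27.   35.7  31.7   2.6 -97.3  46.7]
scene origin 307 241
top origin 344 211
```

View pics/l8.png

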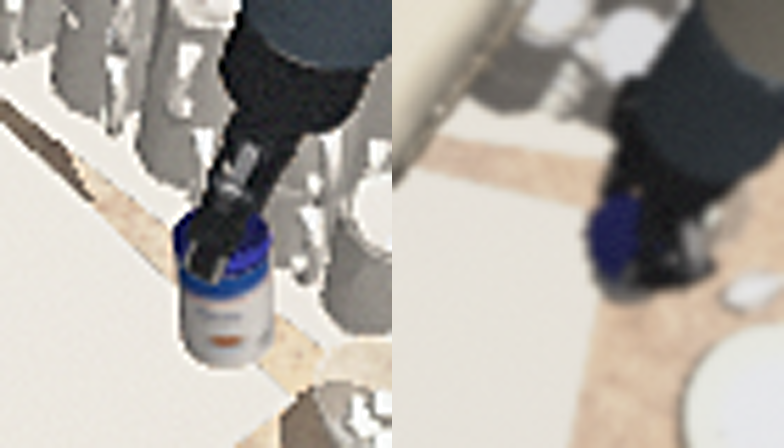

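>>> carry_out(
  series=[
    [[0,0,-30,0],[0,0,-30,0],[0,0,33,0],[0,0,33,0],[0,0,0,0],[0,0,-30,0],[0,0,-30,0],[0,0,33,0],[0,0,33,0],[0,0,0,0],[0,0,-30,0],[0,0,-30,0],[0,0,33,0],[0,0,33,0],[0,0,0,0],[0,0,-30,0],[0,0,-30,0],[0,0,33,0],[0,0,33,0],[0,0,0,0]],
  ],
)

```text
time: 15.43
ee_pos: [0.501, -0.4558, 0.2769]
tool_rot: [[0.326, -0.936, -0.135], [-0.945, -0.327, -0.016], [-0.029, 0.133, -0.991]]
contact_force: [-0.4, 1.3, -4.9]
grip_width: 0.0531
```

```bash
python3 st.py
```

```text
15.43 [ 0.501  -0.4558  0.2769] [-0.4  1.3 -4.9] z [-0.135 -0.016 -0.991] x [ 0.326 -0.945 -0.029] 0.0531 [ -26.87   34.32   38.86    4.4  -101.02   46.61] tilt -6.47
```

The correction works, but some sideways tilt is building up. At an azimuth nearer the carousel the same cycles should cancel the rest, so I'll move there high up, passing in front of the handle.

>>> carry_out(
  series=[
    [[-18,-3,0,0],[-30,-5,0,0],[-34,-6,0,0],[-34,-6,0,0],[-34,-6,0,0],[-34,-6,0,0],[-34,-6,0,0],[-34,-6,0,0],[-34,-6,0,0],[-34,-6,0,0],[-25,-3,0,0],[-12,0,0,0],[0,0,0,0],[0,0,0,0]],
  ],
)

```text
time: 16.6
ee_pos: [0.4438, -0.0908, 0.3282]
tool_rot: [[0.328, -0.938, -0.116], [-0.945, -0.326, -0.038], [-0.002, 0.122, -0.993]]
contact_force: [-0.1, -0.0, -2.8]
grip_width: 0.0527
```

```bash
python3 st.py; python3 look.py 9
```

```text
16.6 [ 0.4438 -0.0908  0.3282] [-0.1 -0.  -2.8] z [-0.116 -0.038 -0.993] x [ 0.328 -0.945 -0.002] 0.0527 [  9.23   7.13   7.98   1.08 -97.76  10.  ] tilt -6.9
16.6 [ 0.4438 -0.0908  0.3282] [-0.1 -0.  -2.8] [[0.328, -0.938, -0.116], [-0.945, -0.326, -0.038], [-0.002, 0.122, -0.993]] 0.0527 [  9.2   7.1   8.    1.1 -97.8  10. ]
scene origin 220 160
top origin 244 197
```

View pics/l9.png

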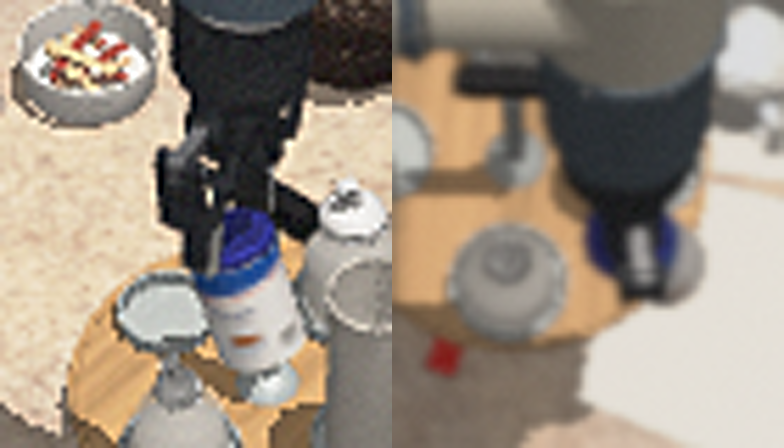

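>>> carry_out(
  series=[
    [[0,0,-28,0],[0,0,-28,0],[0,0,36,0],[0,0,36,0],[0,0,0,0],[0,0,-28,0],[0,0,-28,0],[0,0,36,0],[0,0,36,0],[0,0,0,0],[0,0,-28,0],[0,0,-28,0],[0,0,36,0],[0,0,36,0],[0,0,0,0]],
  ],
)

```text
time: 17.95
ee_pos: [0.4481, -0.1088, 0.313]
tool_rot: [[0.307, -0.947, -0.098], [-0.951, -0.304, -0.049], [0.016, 0.108, -0.994]]
contact_force: [-0.9, 0.6, -3.7]
grip_width: 0.0532
```

```bash
python3 st.py
```

```text
17.95 [ 0.4481 -0.1088  0.313 ] [-0.9  0.6 -3.7] z [-0.098 -0.049 -0.994] x [ 0.307 -0.951  0.016] 0.0532 [  7.53   7.21   5.61   2.02 -94.36  10.36] tilt -5.96
```

>>> carry_out(
  series=[
    [[-20,-12,0,2],[-24,-22,0,2],[-24,-22,0,2],[-24,-22,0,2],[-24,-22,0,2],[-22,-22,0,0],[-18,-18,0,0],[0,0,0,0],[0,0,0,0]],
  ],
)

```text
time: 18.7
ee_pos: [0.5638, 0.0726, 0.3225]
tool_rot: [[0.12, -0.989, -0.081], [-0.992, -0.116, -0.059], [0.049, 0.088, -0.995]]
contact_force: [-0.7, -0.7, -1.1]
grip_width: 0.053
```

```bash
python3 st.py; python3 look.py 10
```

```text
18.7 [0.5638 0.0726 0.3225] [-0.7 -0.7 -1.1] z [-0.081 -0.059 -0.995] x [ 0.12  -0.992  0.049] 0.053 [ 23.87  20.18  24.26   1.24 -99.73 -16.93] tilt -5.64
18.7 [0.5638 0.0726 0.3225] [-0.7 -0.7 -1.1] [[0.12, -0.989, -0.081], [-0.992, -0.116, -0.059], [0.049, 0.088, -0.995]] 0.053 [ 23.9  20.2  24.3   1.2 -99.7 -16.9]
scene origin 215 120
top origin 203 154
```

View pics/l10.png

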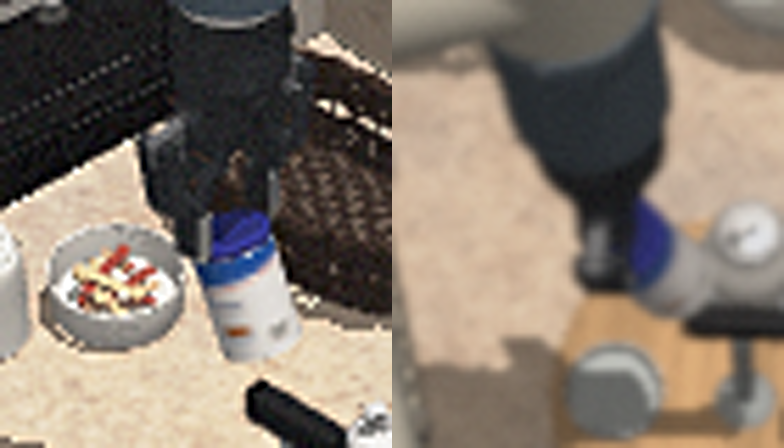

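```bash
python3 - <<'E'
from h import *
c=read_camera("top");s=read_camera("scene")
crop(c,225,205,40,40,14,"cupT.png");crop(s,220,195,60,50,11,"cupS.png")
P=np.array([.5385,.0885,.044])
for k in(c,s):
    print(proj(k,P),[proj(k,P+.0335*np.array([np.cos(a),np.sin(a),0])).round(1).tolist() for a in np.arange(4)*np.pi/2])
print(proj(s,[.552,.001,.03]),proj(s,[.4115,.0217,.01]))
E
```

```text
[242.19945095 223.55399622] [[244.0, 215.4], [233.7, 222.0], [240.4, 231.8], [250.7, 225.1]]
[248.99553247 215.85105157] [[255.6, 211.6], [243.4, 211.1], [242.3, 220.2], [254.7, 220.7]]
[266.75828435 229.25456857] [234.85920819 248.64566971]
```

View pics/cupT.png

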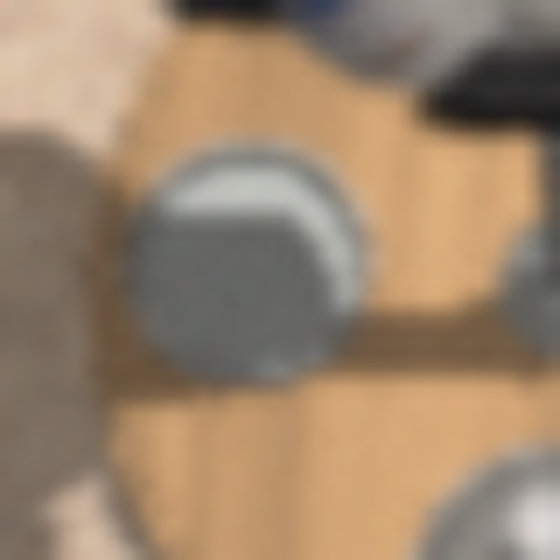

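View pics/cupS.png

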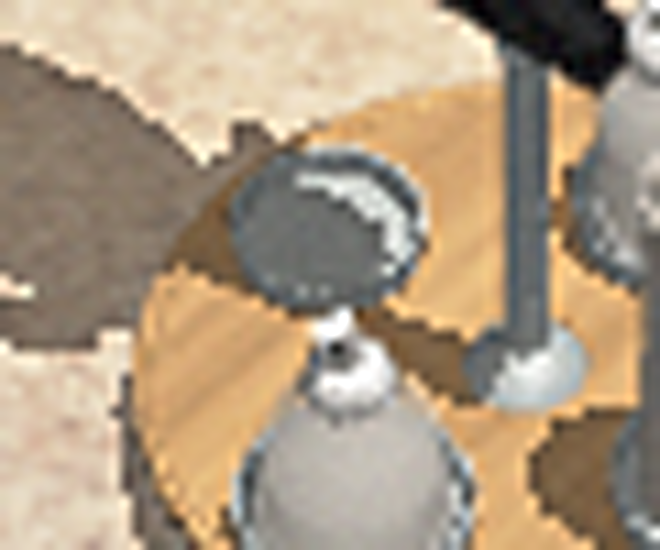

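The cup centre is at (0.539, 0.088), and both views agree to within about 1.5 mm. Next I'll centre over it and run two more corrective cycles, which should also help the tin hang straight.

>>> carry_out(
  series=[
    [[-9,11,0,0],[-9,11,0,0],[0,0,0,0],[0,0,-30,0],[0,0,-30,0],[0,0,33,0],[0,0,33,0],[0,0,0,0],[0,0,-30,0],[0,0,-30,0],[0,0,33,0],[0,0,33,0],[0,0,0,0],[0,0,0,0]],
  ],
)

```text
time: 20.07
ee_pos: [0.5363, 0.0729, 0.3369]
tool_rot: [[0.104, -0.993, -0.059], [-0.993, -0.1, -0.056], [0.05, 0.065, -0.997]]
contact_force: [-0.2, 0.3, -1.5]
grip_width: 0.0533
```

```bash
python3 st.py; python3 look.py 11
```

```text
20.07 [0.5363 0.0729 0.3369] [-0.2  0.3 -1.5] z [-0.059 -0.056 -0.997] x [ 0.104 -0.993  0.05 ] 0.0533 [ 25.29  16.04  20.5    1.49 -98.92 -19.26] tilt -4.45
20.0667 [0.5363 0.0729 0.3369] [-0.2  0.3 -1.5] [[0.104, -0.993, -0.059], [-0.993, -0.1, -0.056], [0.05, 0.065, -0.997]] 0.0533 [ 25.3  16.   20.5   1.5 -98.9 -19.3]
scene origin 209 120
top origin 201 160
```

View pics/l11.png

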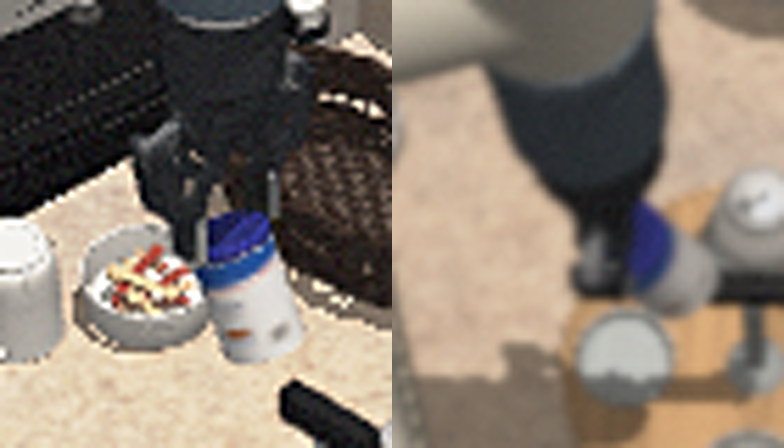

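```bash
cat >> h.py <<'E'
def tri(c1,p1,c2,p2):
    o1,d1=ray(c1,p1);o2,d2=ray(c2,p2);d1/=np.linalg.norm(d1);d2/=np.linalg.norm(d2)
    A=np.c_[d1,-d2];s=np.linalg.lstsq(A,o2-o1,rcond=None)[0];a=o1+s[0]*d1;b=o2+s[1]*d2
    return (a+b)/2,np.linalg.norm(a-b)
E
python3 - <<'E'
from h import *
s=read_camera("scene");t=read_camera("top")
S=get_state();P=S["ee_pos"];z=S["tool_rot"][:,2]
f,e=tri(s,(255.8,180.2),t,(253.8,210.5));print(f,e)
print("pivot px",proj(s,P-.005*z),proj(t,P-.005*z),"pivot",P-.005*z, f-(P-.005*z),S["tool_rot"].T@(f-(P-.005*z)))
E
```

```text
[0.52820281 0.03102216 0.27952633] 0.0006677488441638941
pivot px [249.12243448 159.3221677 ] [240.80237079 199.80401582] pivot [0.53723568 0.07415656 0.34140227] [-0.00903287 -0.04313439 -0.06187594] [0.03890053 0.00938373 0.06457163]
```

The tin is about 35° off vertical about the jaw axis. A gentle move away followed by a sharp start back should swing the foot under.

>>> carry_out(
  series=[
    [[-4,0,0,0],[-8,0,0,0],[-12,0,0,0],[-12,0,0,0],[-10,0,0,0],[-6,0,0,0],[-3,0,0,0],[0,0,0,0],[41,0,0,0],[28,0,0,0],[18,0,0,0],[11,0,0,0],[6,0,0,0],[3,0,0,0],[0,0,0,0]],
  ],
)

```text
time: 21.52
ee_pos: [0.5429, 0.028, 0.3401]
tool_rot: [[0.111, -0.992, -0.057], [-0.993, -0.108, -0.055], [0.049, 0.063, -0.997]]
contact_force: [0.2, 0.2, -2.6]
grip_width: 0.0528
```

```bash
python3 st.py; python3 look.py 12
```

```text
21.52 [0.5429 0.028  0.3401] [ 0.2  0.2 -2.6] z [-0.057 -0.055 -0.997] x [ 0.111 -0.993  0.049] 0.0528 [ 20.65  16.1   20.92   1.83 -99.01 -14.16] tilt -4.19
21.5167 [0.5429 0.028  0.3401] [ 0.2  0.2 -2.6] [[0.111, -0.992, -0.057], [-0.993, -0.108, -0.055], [0.049, 0.063, -0.997]] 0.0528 [ 20.7  16.1  20.9   1.8 -99.  -14.2]
scene origin 219 125
top origin 214 160
```

View pics/l12.png

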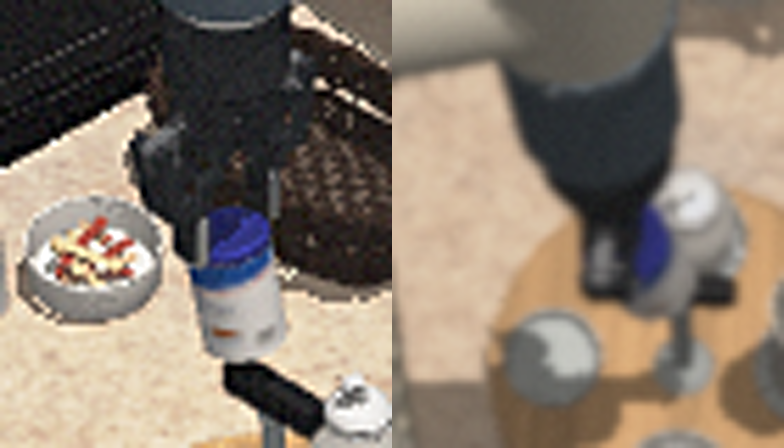

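>>> carry_out(
  series=[
    [[-4,0,0,0],[-8,0,0,0],[-12,0,0,0],[-15,0,0,0],[-15,0,0,0],[-15,0,0,0],[-13,0,0,0],[-10,0,0,0],[-6,0,0,0],[-3,0,0,0],[0,0,0,0],[41,0,0,0],[26,0,0,0],[14,0,0,0],[7,0,0,0],[3,0,0,0],[0,0,0,0]],
  ],
)

```text
time: 23.03
ee_pos: [0.5397, 0.0528, 0.3374]
tool_rot: [[0.122, -0.991, -0.059], [-0.991, -0.119, -0.055], [0.047, 0.065, -0.997]]
contact_force: [0.1, 0.2, -2.2]
grip_width: 0.053
```

```bash
python3 st.py; python3 look.py 13
```

```text
23.03 [0.5397 0.0528 0.3374] [ 0.1  0.2 -2.2] z [-0.059 -0.055 -0.997] x [ 0.122 -0.991  0.047] 0.053 [ 23.17  16.07  20.6    1.57 -98.87 -16.03] tilt -4.35
23.0333 [0.5397 0.0528 0.3374] [ 0.1  0.2 -2.2] [[0.122, -0.991, -0.059], [-0.991, -0.119, -0.055], [0.047, 0.065, -0.997]] 0.053 [ 23.2  16.1  20.6   1.6 -98.9 -16. ]
scene origin 213 122
top origin 207 160
```

View pics/l13.png

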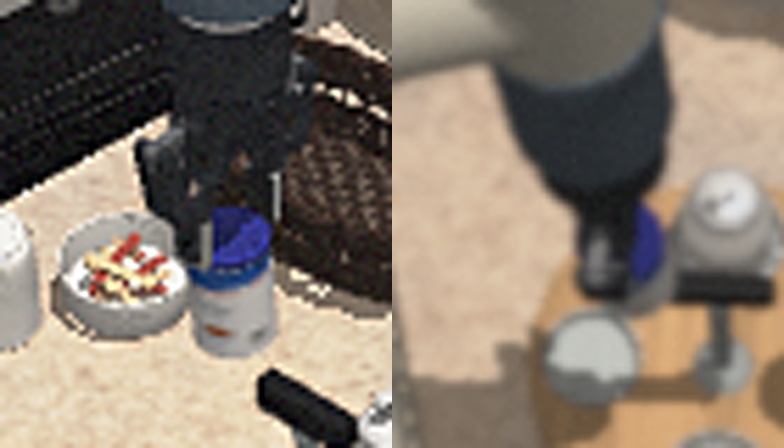

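```bash
python3 - <<'E'
from h import *
s=read_camera("scene");t=read_camera("top")
S=get_state();P=S["ee_pos"];R=S["tool_rot"];z=R[:,2]
g=P-.005*z
f,e=tri(s,(254.6,181.2),t,(250.2,209));print(f,e,f-g,R.T@(f-g))
# scene-only: ray closest to sphere radius .074 around pivot
o,d=ray(s,(254.6,181.2));d/=np.linalg.norm(d);b=(o-g)@d;print(g)
# plane of swing: through g normal R[:,1]
n=R[:,1];k=((g-o)@n)/(d@n);print("swing-plane",o+k*d-g,R.T@(o+k*d-g))
E
```

```text
[0.53674052 0.04672983 0.2585471 ] 0.0008633846924509622 [-0.00315565 -0.00771268 -0.08359959] [ 0.00332449 -0.00142362  0.08393602]
[0.53989617 0.05444251 0.34214668]
swing-plane [-0.00440737 -0.00857017 -0.08238452] [4.07535671e-03 2.42977162e-16 8.28460863e-02]
```

The tin is now aligned with the tool to within a few degrees, with the foot about 4 mm off the tool axis. I'll move gently over the cup and start down.

>>> carry_out(
  series=[
    [[-3,-1,2,0],[-6,-2,5,0],[-9,-2,8,0],[-10,-2,10,0],[-9,-2,12,0],[-7,-2,13,0],[-4,-1,14,0],[-2,-1,14,0],[-1,0,14,0],[-1,-1,12,0],[-1,0,9,0],[-1,-1,5,0],[0,0,2,0],[0,0,0,0],[0,0,0,0]],
  ],
)

```text
time: 24.48
ee_pos: [0.5364, 0.1194, 0.197]
tool_rot: [[0.136, -0.988, -0.068], [-0.99, -0.132, -0.055], [0.046, 0.075, -0.996]]
contact_force: [-0.3, -0.3, -3.0]
grip_width: 0.0533
```

```bash
python3 st.py; python3 look.py 14
```

```text
24.48 [0.5364 0.1194 0.197 ] [-0.3 -0.3 -3. ] z [-0.068 -0.055 -0.996] x [ 0.136 -0.99   0.046] 0.0533 [ 29.43  18.74   4.31   0.86 -80.54 -21.9 ] tilt -4.97
24.4833 [0.5364 0.1194 0.197 ] [-0.3 -0.3 -3. ] [[0.136, -0.988, -0.068], [-0.99, -0.132, -0.055], [0.046, 0.075, -0.996]] 0.0533 [ 29.4  18.7   4.3   0.9 -80.5 -21.9]
scene origin 201 143
top origin 190 170
```

View pics/l14.png

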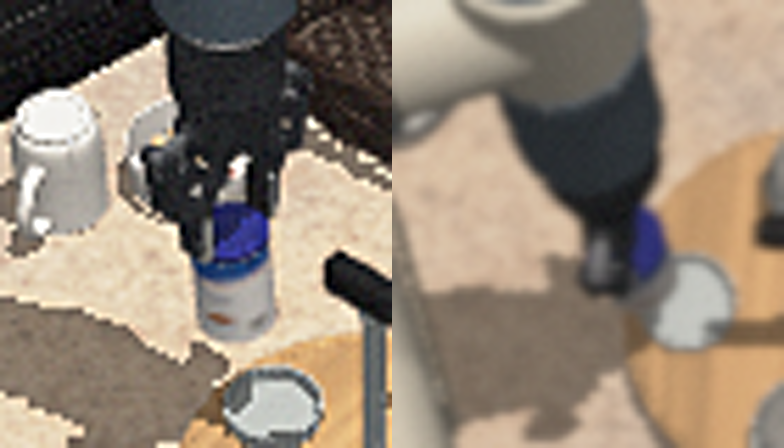

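>>> carry_out(
  series=[
    [[3,-2,2,0],[6,-3,5,0],[6,-3,8,0],[4,-2,9,0],[1,0,9,0],[0,0,8,0],[0,0,5,0],[0,0,3,0],[0,0,0,0],[0,0,0,0]],
  ],
)

```text
time: 25.42
ee_pos: [0.5474, 0.0947, 0.1437]
tool_rot: [[0.133, -0.989, -0.067], [-0.99, -0.13, -0.055], [0.045, 0.073, -0.996]]
contact_force: [0.0, 0.2, -3.1]
grip_width: 0.0533
```

```bash
python3 st.py; python3 look.py 15
```

```text
25.42 [0.5474 0.0947 0.1437] [ 0.   0.2 -3.1] z [-0.067 -0.055 -0.996] x [ 0.133 -0.99   0.045] 0.0533 [ 26.66  21.02  -0.42   1.13 -73.39 -19.45] tilt -4.83
25.4167 [0.5474 0.0947 0.1437] [ 0.   0.2 -3.1] [[0.133, -0.989, -0.067], [-0.99, -0.13, -0.055], [0.045, 0.073, -0.996]] 0.0533 [ 26.7  21.   -0.4   1.1 -73.4 -19.5]
scene origin 209 155
top origin 199 173
```

View pics/l15.png

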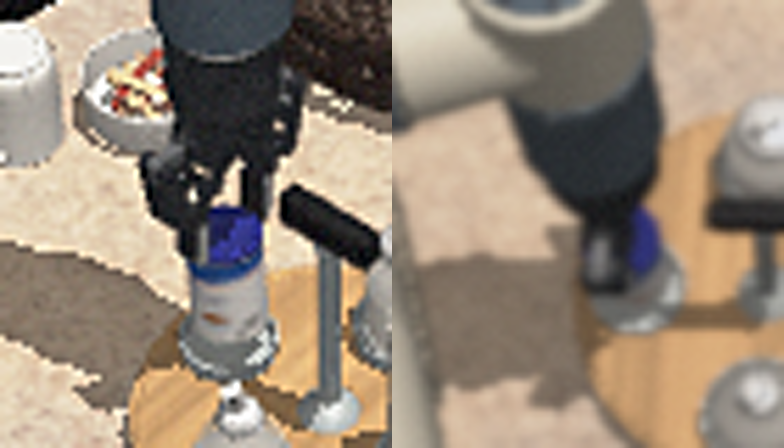

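```bash
python3 - <<'E'
from h import *
s=read_camera("scene");t=read_camera("top")
S=get_state();P=S["ee_pos"];R=S["tool_rot"];g=P-.005*R[:,2]
im=s["img"];crop(s,235,185,32,45,13,"f15.png")
crop(t,225,200,40,40,13,"f15t.png")
for z in(.06,.066,.072):print(z,onz(s,(249.9,213.2),z))
n=R[:,1];o,d=ray(s,(249.9,213.2));k=((g-o)@n)/(d@n);print(o+k*d,R.T@(o+k*d-g))
for z in (.060,.068):
  print(proj(s,[.543,.0887,z]),proj(t,[.543,.0887,z]))
E
```

```text
0.06 [0.5407796  0.08518992 0.06      ]
0.066 [0.53727336 0.08084397 0.066     ]
0.072 [0.53376711 0.07649802 0.072     ]
[0.54241755 0.08722015 0.05719708] [ 2.95757615e-03 -3.40445567e-17  9.26710593e-02]
[249.74628257 212.41617818] [242.13354717 221.28588289]
[249.69268593 210.9869573 ] [242.003605   220.70013452]
```

View pics/f15.png

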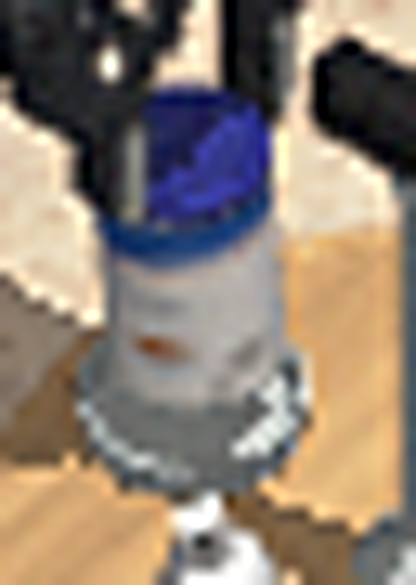

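View pics/f15t.png

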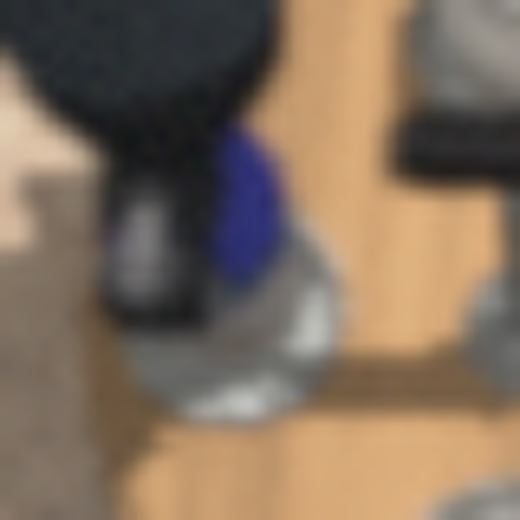

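>>> carry_out(
  series=[
    [[0,1,4,0],[0,1,6,0],[0,0,6,0],[0,0,4,0],[0,0,3,0],[0,0,0,0],[0,0,0,0]],
  ],
)

```text
time: 26.2
ee_pos: [0.5441, 0.0936, 0.1198]
tool_rot: [[0.134, -0.989, -0.064], [-0.99, -0.13, -0.054], [0.045, 0.071, -0.997]]
contact_force: [0.2, -0.3, 0.6]
grip_width: 0.0531
```

```bash
python3 st.py; python3 look.py 16
```

```text
26.2 [0.5441 0.0936 0.1198] [ 0.2 -0.3  0.6] z [-0.064 -0.054 -0.997] x [ 0.134 -0.99   0.045] 0.0531 [ 26.71  21.57  -3.3    1.16 -69.79 -19.56] tilt -4.67
26.2 [0.5441 0.0936 0.1198] [ 0.2 -0.3  0.6] [[0.134, -0.989, -0.064], [-0.99, -0.13, -0.054], [0.045, 0.071, -0.997]] 0.0531 [ 26.7  21.6  -3.3   1.2 -69.8 -19.6]
scene origin 208 160
top origin 199 176
```

View pics/l16.png

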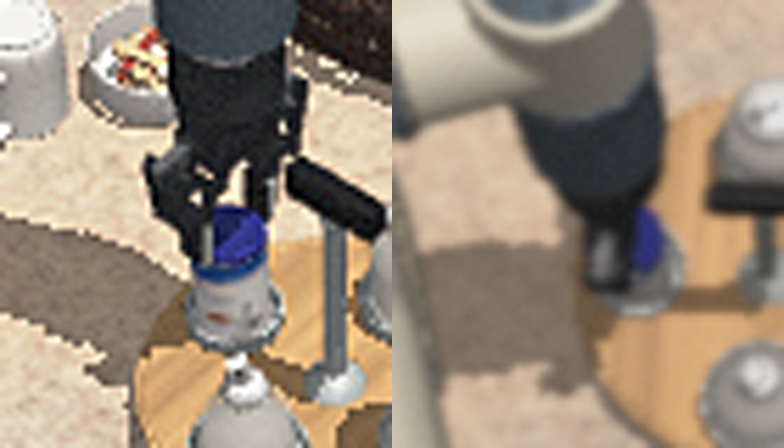

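```bash
python3 - <<'E'
from h import *
s=read_camera("scene");crop(s,235,190,32,40,14,"f16.png")
print(proj(s,[.539,.088,.032]),proj(s,[.539,.088,.114]),proj(s,[.539,.088,.044]))
E
```

```text
[249.26084839 217.96139357] [248.68636316 203.21276439] [249.17889374 215.85861328]
```

View pics/f16.png

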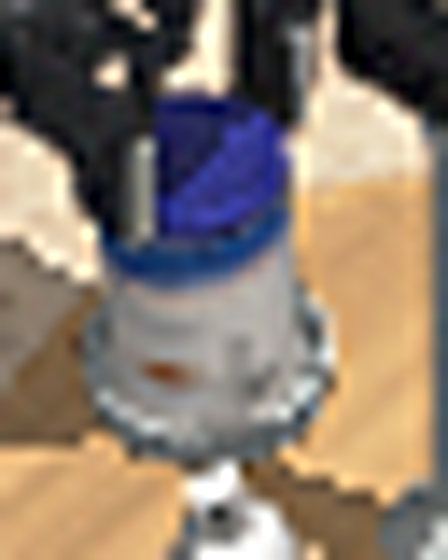

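>>> carry_out(
  series=[
    [[0,0,3,0],[0,0,3,0],[0,0,0,0]],
  ],
)

```text
time: 26.6
ee_pos: [0.5478, 0.0919, 0.1199]
tool_rot: [[0.135, -0.989, -0.053], [-0.99, -0.133, -0.056], [0.048, 0.06, -0.997]]
contact_force: [-0.2, -0.9, -3.1]
grip_width: 0.0529
```

>>> carry_out(
  series=[
    [[0,0,3,0],[0,0,3,0],[0,0,0,0]],
  ],
)

```text
time: 26.85
ee_pos: [0.5514, 0.0901, 0.12]
tool_rot: [[0.137, -0.99, -0.042], [-0.989, -0.134, -0.058], [0.052, 0.049, -0.997]]
contact_force: [-1.0, -0.1, -2.3]
grip_width: 0.0532
```

```bash
python3 st.py; python3 - <<'E'
from h import *
s=read_camera("scene");crop(s,235,190,32,40,14,"f17.png")
E
```

```text
26.85 [0.5514 0.0901 0.12  ] [-1.  -0.1 -2.3] z [-0.042 -0.058 -0.997] x [ 0.137 -0.989  0.052] 0.0532 [ 26.56  21.47  -3.72   2.06 -68.47 -19.57] tilt -3.66
```

View pics/f17.png

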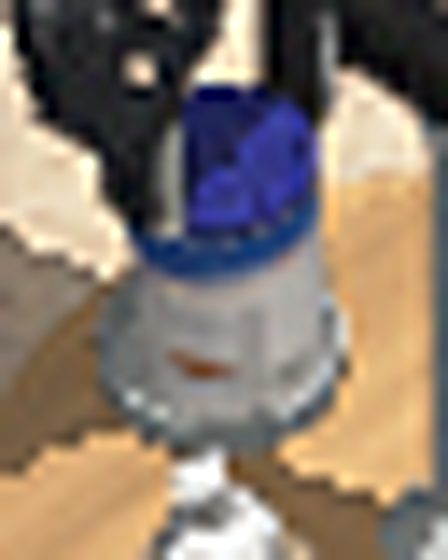

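```bash
python3 - <<'E'
from h import *
s=read_camera("scene");t=read_camera("top")
print("cup",onz(s,(250.3,214.1),.044))
for z in(.11,.118,.126):print(z,onz(s,(252.2,200.9),z))
crop(t,220,195,45,45,12,"f17t.png")
S=get_state();print(S["ee_pos"],S["torque"])
E
```

```text
cup [0.54820248 0.09214214 0.044     ]
0.11 [0.55916961 0.09143403 0.11      ]
0.118 [0.55422371 0.08539781 0.118     ]
0.126 [0.54927781 0.0793616  0.126     ]
[0.55116997 0.09021956 0.11958152] [-0.06579887 -0.10267098  0.0166702 ]
```

View pics/f17t.png

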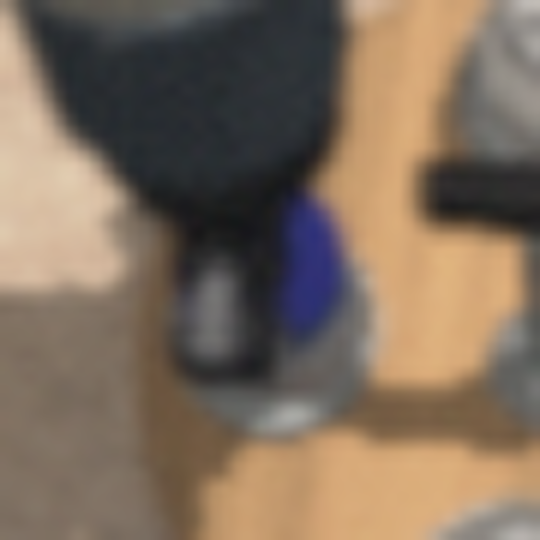

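The foot is inside the cup: the cup followed it slightly, and the lid top reads about z = 0.113, which means the tin is on the cup floor and nearly upright. I'll open the fingers.

>>> carry_out(
  series=[
    [[0,0,0,0],[0,0,0,0],[0,0,0,0],[0,0,0,0],[0,0,0,0]],
  ],
  grip=75,
)

```text
time: 27.42
ee_pos: [0.5506, 0.0908, 0.1183]
tool_rot: [[0.137, -0.99, -0.045], [-0.989, -0.135, -0.058], [0.052, 0.052, -0.997]]
contact_force: [-0.3, -0.7, -0.0]
grip_width: 0.0752
```

```bash
python3 st.py; python3 look.py 18
```

```text
27.42 [0.5506 0.0908 0.1183] [-0.3 -0.7 -0. ] z [-0.045 -0.058 -0.997] x [ 0.137 -0.989  0.052] 0.0752 [ 26.61  21.58  -3.79   1.97 -68.43 -19.57] tilt -3.81
27.4167 [0.5506 0.0908 0.1183] [-0.3 -0.7 -0. ] [[0.137, -0.99, -0.045], [-0.989, -0.135, -0.058], [0.052, 0.052, -0.997]] 0.0752 [ 26.6  21.6  -3.8   2.  -68.4 -19.6]
scene origin 210 160
top origin 201 174
```

View pics/l18.png

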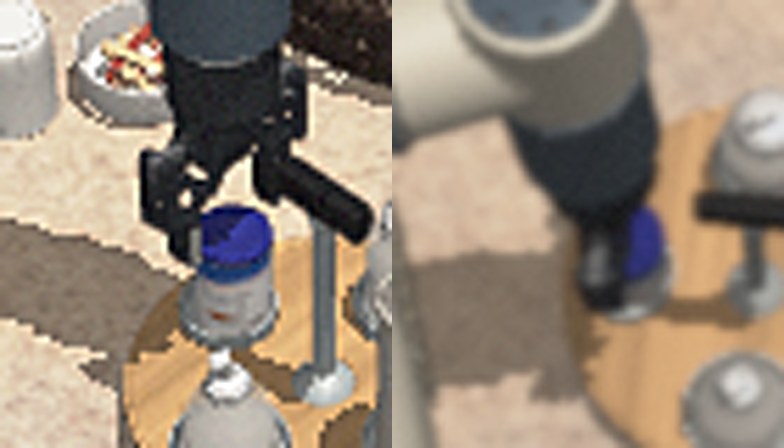

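>>> carry_out(
  series=[
    [[0,0,-6,0],[0,0,-12,0],[0,0,-20,0],[0,0,-25,0],[0,0,-30,0],[0,0,-30,0],[0,0,-20,0],[0,0,-10,0],[0,0,0,0],[0,0,0,0]],
  ],
)

```text
time: 28.35
ee_pos: [0.5567, 0.0993, 0.2807]
tool_rot: [[0.137, -0.99, -0.046], [-0.989, -0.134, -0.059], [0.052, 0.053, -0.997]]
contact_force: [0.8, 0.5, -0.9]
grip_width: 0.0751
```

```bash
python3 st.py; python3 look.py 19; python3 - <<'E'
from h import *
s=read_camera("scene");t=read_camera("top");cv2.imwrite("pics/s19.png",s["img"]);crop(s,215,170,80,80,7,"f19.png");crop(t,215,180,90,85,7,"f19t.png")
E
```

```text
28.35 [0.5567 0.0993 0.2807] [ 0.8  0.5 -0.9] z [-0.046 -0.059 -0.997] x [ 0.137 -0.989  0.052] 0.0751 [ 27.11  18.33  15.54   1.81 -91.09 -19.35] tilt -3.88
28.35 [0.5567 0.0993 0.2807] [ 0.8  0.5 -0.9] [[0.137, -0.99, -0.046], [-0.989, -0.134, -0.059], [0.052, 0.053, -0.997]] 0.0751 [ 27.1  18.3  15.5   1.8 -91.1 -19.3]
scene origin 209 126
top origin 195 158
```

View pics/f19.png

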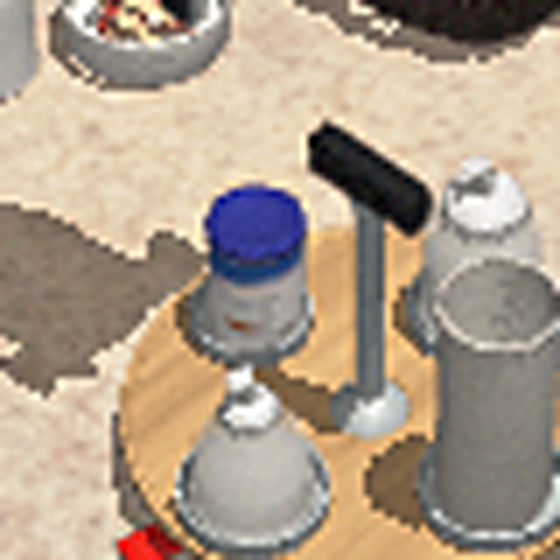

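View pics/f19t.png

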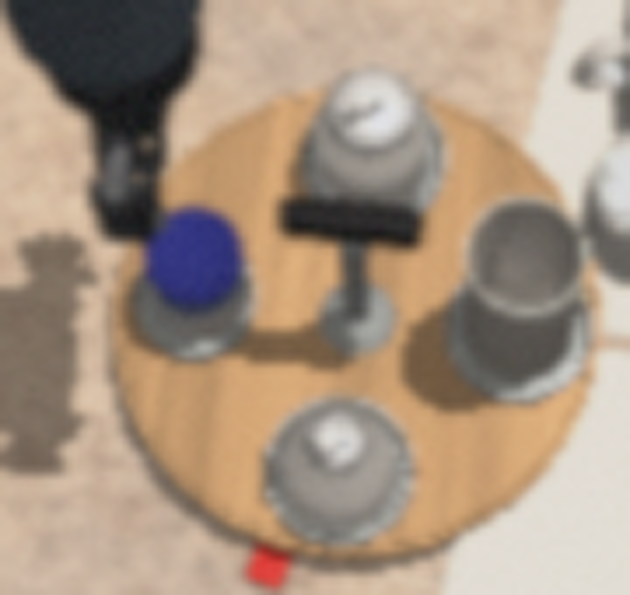

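The tin stands upright in the cup in both views. I'll check that numerically and measure the bar.

```bash
python3 - <<'E'
from h import *
s=read_camera("scene");t=read_camera("top")
print("lid tri",tri(s,(250.9,200.6),t,(242.2,216.4)))
print("lid @.114",onz(s,(250.9,200.6),.114),onz(t,(242.2,216.4),.114))
# cup rim in top: crop extents x132-252, bottom 357 ; 
print("cup rim",onz(t,(192/7-.5+215,(357-60)/7-.5+180),.044))
hsv=cv2.cvtColor(t["img"],cv2.COLOR_BGR2HSV);m=cv2.inRange(hsv,(0,0,0),(180,255,50));roi=np.zeros_like(m);roi[205:218,252:278]=255;m&=roi
ys,xs=np.nonzero(m);W=np.array([onz(t,p,.216)[:2] for p in np.c_[xs,ys]]);print(len(xs),W.mean(0),np.degrees(np.arctan2(*np.linalg.svd(W-W.mean(0))[2][0][::-1])))
# bar ends from crop corners: left mid (285,220), right mid (418,230) 
a=onz(t,(285/7-.5+215,218/7-.5+180),.213);b=onz(t,(418/7-.5+215,228/7-.5+180),.213);print(a,b,(a+b)/2,np.degrees(np.arctan2(*(a-b)[[1,0]])),np.linalg.norm(a-b))
# scene ends
ps=(325/7-.5+215,148/7-.5+170);qs=(416/7-.5+215,205/7-.5+170)
a=onz(s,ps,.21);b=onz(s,qs,.21);print(a,b,(a+b)/2,np.degrees(np.arctan2(*(a-b)[[1,0]])),np.linalg.norm(a-b))
E
```

```text
lid tri (array([0.54463532, 0.08359985, 0.12686902]), np.float64(0.00305546396586191))
lid @.114 [0.55407392 0.09287283 0.114     ] [0.54686803 0.08584784 0.114     ]
cup rim [0.54468371 0.09088048 0.044     ]
71 [ 5.51720175e-01 -1.58199399e-04] -85.30913901047951
[0.5483087  0.03294131 0.213     ] [ 0.55584839 -0.03385818  0.213     ] [ 5.52078544e-01 -4.58437565e-04  2.13000000e-01] 96.4397459445838 0.06722364646927577
[0.55392147 0.03405282 0.21      ] [ 0.56115834 -0.027076    0.21      ] [0.55753991 0.00348841 0.21      ] 96.75166956725103 0.06155569964946585
```

>>> carry_out(
  series=[
    [[8,1,0,1],[15,2,0,1],[20,3,0,1],[20,3,0,0],[15,2,0,0],[10,1,0,0],[5,1,0,0],[0,0,0,0],[0,0,0,0]],
  ],
  grip=60,
)

```text
time: 29.4
ee_pos: [0.55, -0.0053, 0.2827]
tool_rot: [[0.074, -0.996, -0.055], [-0.995, -0.071, -0.063], [0.059, 0.06, -0.996]]
contact_force: [0.8, 0.2, -0.5]
grip_width: 0.0601
```

```bash
python3 st.py; python3 - <<'E'
from h import *
S=get_state();print(S["tool_rot"].T@(np.array([.5566,.0056,.2807])-S["ee_pos"])*1000)
E
python3 look.py 20
```

```text
29.4 [ 0.55   -0.0053  0.2827] [ 0.8  0.2 -0.5] z [-0.055 -0.063 -0.996] x [ 0.074 -0.995  0.059] 0.0601 [ 17.4   16.47  12.94   2.52 -90.57 -13.31] tilt -4.11
[-10.50039741  -7.47890448   0.93076401]
29.4 [ 0.55   -0.0053  0.2827] [ 0.8  0.2 -0.5] [[0.074, -0.996, -0.055], [-0.995, -0.071, -0.063], [0.059, 0.06, -0.996]] 0.0601 [ 17.4  16.5  12.9   2.5 -90.6 -13.3]
scene origin 227 142
top origin 225 166
```

View pics/l20.png

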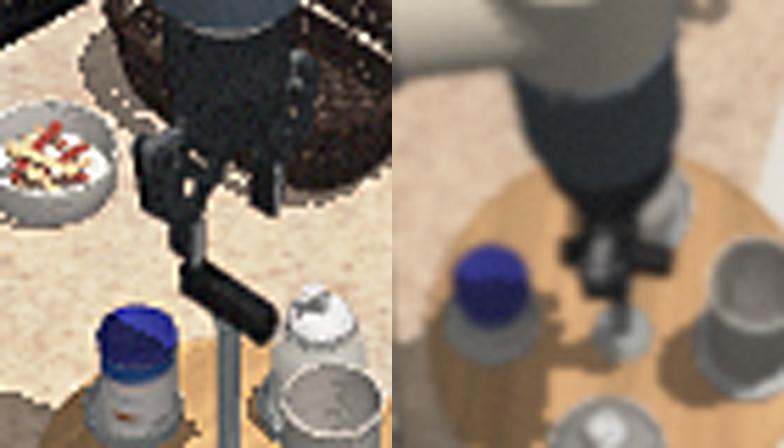

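Fingers are above the bar. I'll centre and descend.

>>> carry_out(
  series=[
    [[-5,-4,4,0],[-4,-3,8,0],[-1,0,12,0],[0,0,12,0],[0,0,10,0],[0,0,6,0],[0,0,3,0],[0,0,0,0],[0,0,0,0]],
  ],
)

```text
time: 30.25
ee_pos: [0.5545, 0.0098, 0.2191]
tool_rot: [[0.082, -0.995, -0.058], [-0.995, -0.079, -0.063], [0.058, 0.063, -0.996]]
contact_force: [-0.4, 0.2, 0.3]
grip_width: 0.0602
```

```bash
python3 st.py; python3 - <<'E'
from h import *
S=get_state();print(S["tool_rot"].T@(np.array([.553,.001,.203])-S["ee_pos"])*1000)
E
python3 look.py 21
```

```text
30.25 [0.5545 0.0098 0.2191] [-0.4  0.2  0.3] z [-0.058 -0.063 -0.996] x [ 0.082 -0.995  0.058] 0.0602 [ 18.71  18.04   5.98   2.39 -82.27 -14.49] tilt -4.33
[ 7.68639668  1.17094197 16.63983793]
30.25 [0.5545 0.0098 0.2191] [-0.4  0.2  0.3] [[0.082, -0.995, -0.058], [-0.995, -0.079, -0.063], [0.058, 0.063, -0.996]] 0.0602 [ 18.7  18.    6.    2.4 -82.3 -14.5]
scene origin 225 152
top origin 221 169
```

View pics/l21.png

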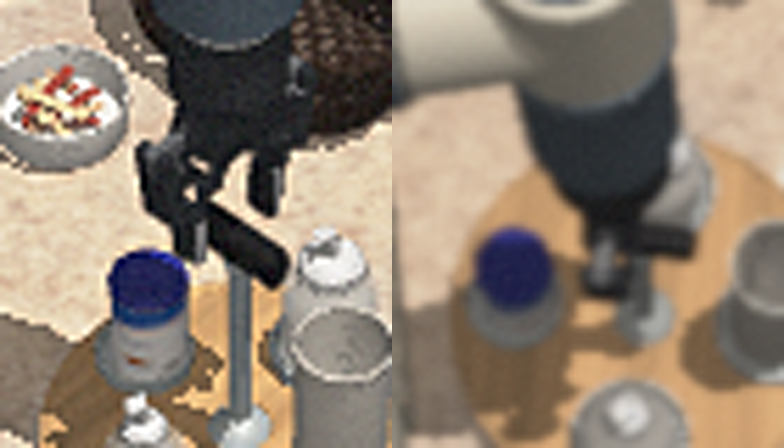

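>>> carry_out(
  series=[
    [[4,1,4,0],[4,0,5,0],[1,0,5,0],[0,0,3,0],[0,0,0,0],[0,0,0,0]],
  ],
)

```text
time: 30.85
ee_pos: [0.554, -0.0019, 0.2029]
tool_rot: [[0.081, -0.995, -0.054], [-0.995, -0.078, -0.062], [0.058, 0.059, -0.997]]
contact_force: [0.8, 0.4, 0.4]
grip_width: 0.0599
```

```bash
python3 st.py; python3 - <<'E'
from h import *
S=get_state();print(S["tool_rot"].T@(np.array([.553,.001,.203])-S["ee_pos"])*1000)
E
```

```text
30.85 [ 0.554  -0.0019  0.2029] [0.8 0.4 0.4] z [-0.054 -0.062 -0.997] x [ 0.081 -0.995  0.058] 0.0599 [ 17.58  18.15   3.75   2.5  -79.65 -13.56] tilt -4.06
[-2.99645693  0.76342476 -0.20275977]
```

>>> carry_out(
  series=[
    [[-2,0,0,0],[0,0,0,0],[0,0,0,0],[0,0,0,0],[0,0,0,0],[0,0,0,0],[0,0,0,0],[0,0,0,0],[0,0,0,0],[0,0,0,0],[0,0,0,0]],
  ],
  grip=8,
  newtons=30,
)

```text
time: 31.77
ee_pos: [0.5576, 0.0007, 0.2038]
tool_rot: [[0.082, -0.996, -0.045], [-0.995, -0.079, -0.062], [0.058, 0.05, -0.997]]
contact_force: [0.8, -1.2, -1.2]
grip_width: 0.0198
```

```bash
python3 st.py; python3 look.py 22
```

```text
31.77 [0.5576 0.0007 0.2038] [ 0.8 -1.2 -1.2] z [-0.045 -0.062 -0.997] x [ 0.082 -0.995  0.058] 0.0198 [ 17.82  18.18   3.89   2.63 -79.28 -13.77] tilt -3.57
31.7667 [0.5576 0.0007 0.2038] [ 0.8 -1.2 -1.2] [[0.082, -0.996, -0.045], [-0.995, -0.079, -0.062], [0.058, 0.05, -0.997]] 0.0198 [ 17.8  18.2   3.9   2.6 -79.3 -13.8]
scene origin 227 156
top origin 224 170
```

View pics/l22.png

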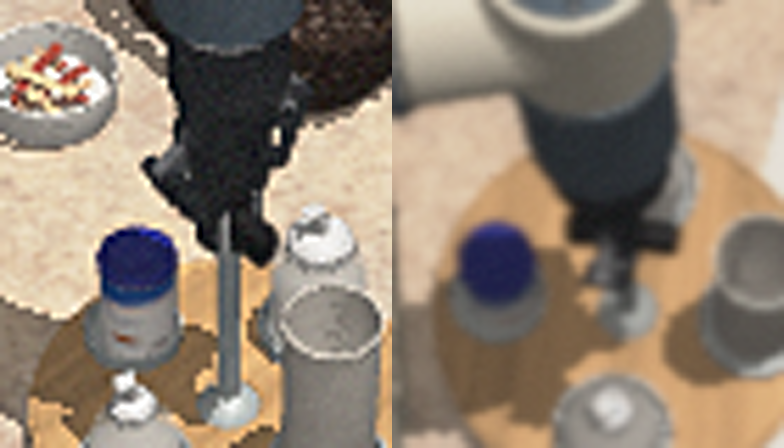

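The bar is gripped, with the opening at 19.8 mm. I'll turn counter-clockwise gently.

>>> carry_out(
  series=[
    [[0,0,0,-1.5],[0,0,0,-3],[0,0,0,-4],[0,0,0,-4],[0,0,0,-4],[0,0,0,-4],[0,0,0,-4],[0,0,0,-4],[0,0,0,-3],[0,0,0,-2],[0,0,0,-1],[0,0,0,0]],
  ],
)

```text
time: 32.87
ee_pos: [0.558, 0.0011, 0.2036]
tool_rot: [[0.65, -0.758, -0.042], [-0.759, -0.648, -0.058], [0.017, 0.07, -0.997]]
contact_force: [-0.2, -2.9, -3.4]
grip_width: 0.0196
```

```bash
python3 st.py; python3 look.py 23
```

```text
32.87 [0.558  0.0011 0.2036] [-0.2 -2.9 -3.4] z [-0.042 -0.058 -0.997] x [ 0.65  -0.759  0.017] 0.0196 [ 17.77  18.09   3.81   2.5  -79.04  22.23] tilt -3.32
32.8667 [0.558  0.0011 0.2036] [-0.2 -2.9 -3.4] [[0.65, -0.758, -0.042], [-0.759, -0.648, -0.058], [0.017, 0.07, -0.997]] 0.0196 [ 17.8  18.1   3.8   2.5 -79.   22.2]
scene origin 227 156
top origin 224 170
```

View pics/l23.png

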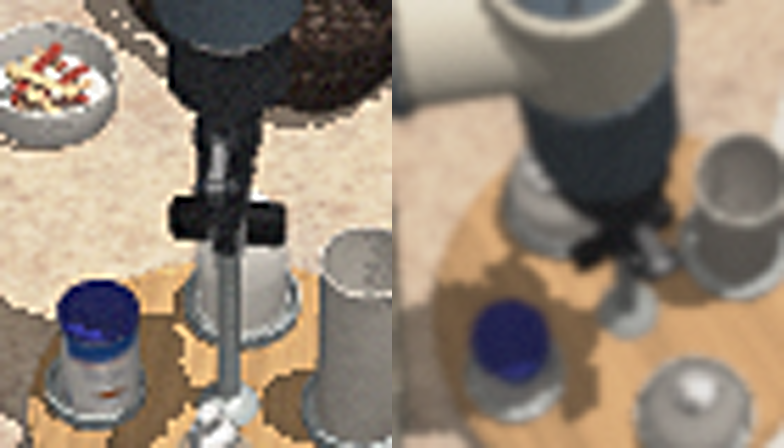

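>>> carry_out(
  series=[
    [[0,0,0,-1.5],[0,0,0,-3],[0,0,0,-4],[0,0,0,-4],[0,0,0,-4],[0,0,0,-4],[0,0,0,-4],[0,0,0,-4],[0,0,0,-4],[0,0,0,-3],[0,0,0,-2],[0,0,0,-1],[0,0,0,0],[0,0,0,0]],
  ],
)

```text
time: 34.13
ee_pos: [0.5588, 0.0018, 0.2037]
tool_rot: [[0.984, -0.174, -0.04], [-0.176, -0.983, -0.055], [-0.03, 0.061, -0.998]]
contact_force: [-0.3, -2.0, -1.8]
grip_width: 0.0202
```

```bash
python3 st.py; python3 - <<'E'
from h import *
s=read_camera("scene");t=read_camera("top");crop(s,215,170,80,80,7,"f24.png");crop(t,215,180,90,85,7,"f24t.png")
E
```

```text
34.13 [0.5588 0.0018 0.2037] [-0.3 -2.  -1.8] z [-0.04  -0.055 -0.998] x [ 0.984 -0.176 -0.03 ] 0.0202 [ 17.71  18.12   3.93   2.35 -78.99  61.72] tilt -3.18
```

View pics/f24.png

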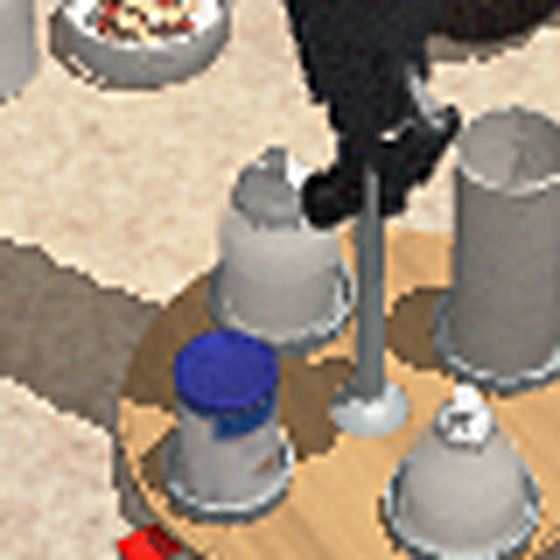

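View pics/f24t.png

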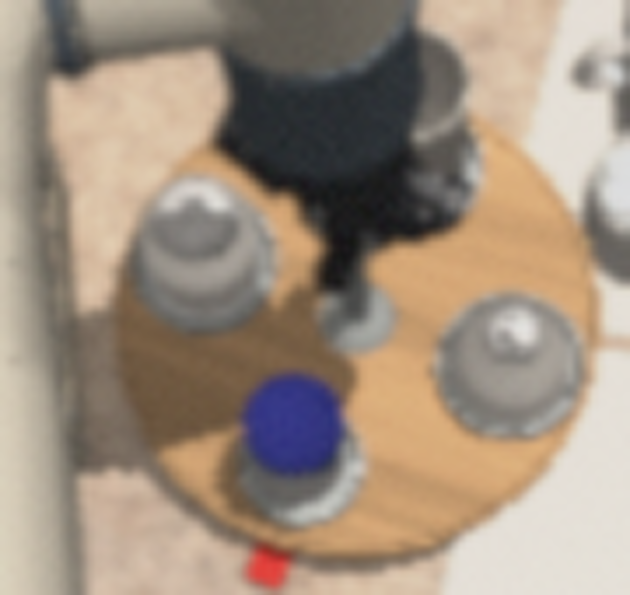

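```bash
python3 - <<'E'
from h import *
t=read_camera("top");s=read_camera("scene")
hsv=cv2.cvtColor(t["img"],cv2.COLOR_BGR2HSV);m=cv2.inRange(hsv,(105,120,40),(135,255,255));m[:230]=0;m[255:]=0;m[:,:240]=0;m[:,270:]=0
ys,xs=np.nonzero(m);lid=onz(t,(xs.mean(),ys.mean()),.112);print("lid",lid,len(xs))
cup=onz(t,(257.4,246.2),.044);mk=onz(t,(252.9,260.3),.01);mk2=onz(s,(148/7-.5+215,545/7-.5+170),.014)
cups=onz(s,(230/7-.5+215,(521-53)/7-.5+170),.044);print("scene cup",cups)
ang=lambda p,C:np.degrees(np.arctan2(p[1]-C[1],p[0]-C[0]))
print(cup,mk,mk2)
for C in((.552,.001),(.556,.001),(.554,.003)):print(C,"cup",ang(cup,C),ang(cups,C),"lid",ang(lid,C),"mark",ang(mk,C),ang(mk2,C))
m=cv2.inRange(cv2.cvtColor(s["img"],cv2.COLOR_BGR2HSV),(110,120,40),(135,255,255));m[:212]=0;m[235:]=0;m[:,:235]=0;m[:,260:]=0
ys,xs=np.nonzero(m);print("lid s",onz(s,(xs.mean(),ys.mean()),.11),len(xs))
E
```

```text
lid [0.467803   0.01563694 0.112     ] 135
scene cup [0.46692399 0.01374934 0.044     ]
[0.46179286 0.01312652 0.044     ] [0.41154533 0.02177362 0.01      ] [0.41565594 0.02188773 0.014     ]
(0.552, 0.001) cup 172.34364287256838 171.4771806404763 lid 170.13817006067927 mark 171.58679667186854 171.29008029242098
(0.556, 0.001) cup 172.66511170245255 171.8546479947876 lid 170.5772278213592 mark 171.81656186839356 171.53467661008673
(0.554, 0.003) cup 173.7326860163258 172.9625696430049 lid 171.65955135050038 mark 172.49244827821045 172.22563188868656
lid s [0.47140834 0.01889903 0.11      ] 145
```

Cup at 172° and mark at 171.7°: lined up. I'll let it settle, then check the bystanders and stillness.

>>> carry_out(
  series=[
    [[0,0,0,0],[0,0,0,0],[0,0,0,0],[0,0,0,0],[0,0,0,0],[0,0,0,0],[0,0,0,0],[0,0,0,0]],
  ],
)

```text
time: 35.0
ee_pos: [0.5588, 0.0018, 0.2037]
tool_rot: [[0.984, -0.174, -0.04], [-0.176, -0.983, -0.055], [-0.03, 0.061, -0.998]]
contact_force: [-0.1, -1.8, -1.8]
grip_width: 0.0199
```

```bash
python3 st.py; python3 - <<'E'
from h import *
t=read_camera("top");cv2.imwrite("pics/t25.png",t["img"]);a=cv2.imread("pics/top0.png")
d=cv2.absdiff(a,t["img"]).max(2);print({n:int(d[y-12:y+12,x-12:x+12].mean()) for n,(x,y) in dict(stick=(189,183),blue=(164,240),white=(171,202),sugar=(397,250)).items()}, np.abs(get_state()["dq"]).max())
E
```

```text
35.0 [0.5588 0.0018 0.2037] [-0.1 -1.8 -1.8] z [-0.04  -0.055 -0.998] x [ 0.984 -0.176 -0.03 ] 0.0199 [ 17.71  18.12   3.93   2.35 -78.99  61.69] tilt -3.18
{'stick': 39, 'blue': 7, 'white': 5, 'sugar': 5} 0.1465048255709885
```

View pics/t25.png

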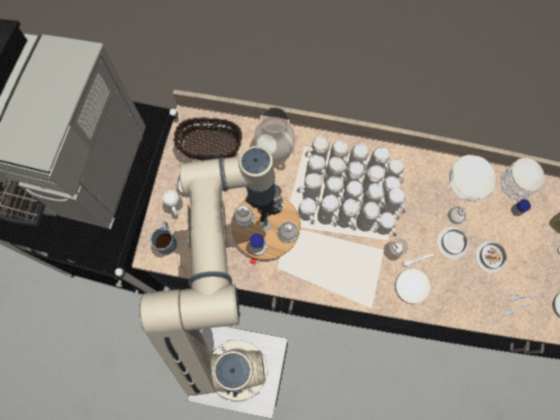

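The tin is at the front, above the red mark at (252,261). Both mugs and the sugar bowl haven't changed. The stick bowl is only hidden behind the arm in this view; the scene view showed it in place.

```bash
python3 -c "
from station import *
print(sign_off())"
```

```text
the job is handed in; nothing more can be done
None
```

The job is handed in at about 35 s. The tin stands in the cup, and the carousel is turned to the front with the gripper still holding the handle.

**What I did:** I pinched the tin by its lid and lifted it. Shaking and sharp starts swung it foot-down. I then set it in the cup, let go, gripped the bar handle at 30 N and turned the carousel about 76° counter-clockwise.

**Last checks:**
- **Alignment:** the cup is at about 172° and the red mark at about 171.7°, so they agree to roughly 1° (7° allowed).
- **Stillness:** the tool did not move during the last 0.9 s, and the fingers hold the bar at a 20 mm opening.
- **Tin:** it looks upright in the cup in both views. Its lid measures up to about 6 mm off the cup centre sideways. That is within the disagreement between the two cameras, so I took it as upright.
- **Bystanders:** both mugs and the sugar bowl are unchanged in the last top picture. The stick bowl was hidden by the arm there, so I went by the scene view just before it, where it looked in place but was not measured.

**Not as planned:**
- Fast back-and-forth moves tilted the tool by up to 18°. I worked most of that out, but about 4° remained when I gripped the handle.
- Setting the tin down pushed the turntable a few degrees, which I allowed for before turning.

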